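# Fetch the spare knob from behind the rolls

## Robot

A 7-joint arm with a two-finger parallel gripper is mounted at the origin on a cart in front of the work surface, level with it; the furniture and walls round the work are solid. World frame = base frame: x ahead of the robot, y to its left, z up, the work surface at z = 0. Lengths are in m, angles in rad, forces in N, time in s.
With the tool pointing down it reaches from about 0.425 to 0.925 m from the base axis. Payload 6.8 kg.
Tool frame: the origin (TCP) lies on the centre line of the jaws, within the pads' length; the fingertips stand 14 mm ahead of it and the grasp point (between the pads) lies 5 mm behind it; z points along the fingers, y is the line along which they close (so a half turn about z gives the same grasp; the last joint's range is limited). The gripper opens to 88 mm and grips with 3 to 60 N. Pads are 20 mm wide; open, the fingers measure 115 mm over their backs; the gripper's body (75 mm by 178 mm) begins 61 mm behind the grasp point.
Start: joints at [1.039, 0.477, 0.022, 1.555, -0.011, 1.109, -0.083], TCP at [0.278, -0.615, 0.237] pointing down, gripper open.
Joint ranges: [-2.96, 2.96], [-0.34, 2.1], [-1.41, 1.46], [0.24, 2.44], [-1.37, 4.51], [0.17, 1.92], [-2.96, 2.96]. Speed limits (rad/s): [2.39, 2.39, 3.14, 3.14, 3.14, 3.14, 3.14].

## Interface

Orientations are given as a unit quaternion [w, x, y, z].
In Python, from station import readout, eyes, order gives the robot as it stands.
- The arm moves only by the tool play_rows, never from a script. Its argument "increments" is a list of rows, each a list of 2 entries, a list of its own where there are three numbers: the shift along the tool's x, y, z in m, then the turn, a rotation vector about the tool's x, y, z in degrees. A call has exactly 10 rows; each row shifts and turns the commanded pose from where the row before left it, along the tool's axes as they then stand; what a row does not reach is not made up. A row lasts 1/8 s, in which the tool goes at most 62.5 mm and 10.7 degrees, less where a joint would pass 70% of its speed; a pose out of reach is approached as far as the arm can. A call is refused whole if a number of a shift passes 0.0625 or a number of a turn 10.7, either way. A call with a gripper value outside its range is refused whole. "hand" is the opening in per cent of the stroke, from 0 (shut) to 100 (fully open), set as the call begins (left out, the last holds). The fingers move at their own pace and stop on an object; the grip force is fixed at half the most. Time passes only in rows, so rows that do not move let the fingers close, or fill a call up. It gives the time, the measured TCP pose, the force, the opening and the grip force at its end, in the units of the state.
- readout.sense(): the state, without advancing time (a new reading comes with each control period).
- eyes.camera(name): name is "scene" or "top" or "wrist"; returns the picture (420x560x3 uint8, red, green, blue); there is no depth.
- eyes.calibration(name): a dict with "fx", "fy", "cx", "cy" (pixels), "world_from_camera" (4x4, takes a point from camera to world coordinates); the wrist camera has in their place "T_tool_cam" (4x4, takes a point from camera to tool coordinates, whose origin is the TCP and whose axes are the flange's). Camera axes: x right, y up, looking along -z (the intrinsics and any distortion apply to the point x, -y, -z); pixel columns grow to the right and rows downward; lengths in m; the calibration is good to about 2 mm. A picture is of the moment at which its call begins: read the wrist's pose just before it. calibration takes no time and is no camera call.
- order.sign_off(): hands the job in; it is judged then, once.
The state is a dict: "clock": time; "q": joint angles; "qvel": joint speeds; "joint_torque": joint torques, N m; "tool_pos": TCP position; "ee_rot": TCP orientation; "contact_force": force on the tool from outside, world axes, zero at the start; "torque": the same for the moment, N m; "grip_width": finger opening in m; "grasp_force": force on a finger pad.
Only numpy, scipy, OpenCV 4.12 (cv2) and the standard library are available. Lean on these libraries where they do the work, as an engineer would, in place of code of your own. Each camera call takes 0.05 s, during which the arm holds its last target. There are 200 camera calls.

## Task

First clear both rolls that hem in the spare black knob on the spares stand onto the flat grey mat, side by side, then fetch the knob and set it upright in the middle of the round fitting plinth. When the knob is there, put each roll back flat on the same seat of the stand that it came from (the two must not be swapped), and do not disturb the brass coupler and the brass tee standing nearby.

Things in the scene. Friction and masses are not known exactly. Their poses are not given: they have to be found in the camera images.
- spare_knob: The thing to fetch: black ribbed regulator knob, a solid disc 48 mm across, 22 mm high, 40 g. Origin: centre of its underside, z up. It starts upright on the middle seat of the stand, about 6 mm from the backstop behind it and from a roll at either side: fingers fit at its sides only when both rolls are gone.
- thread_tape: Roll of white thread tape on a flat blue spool, lying flat: 53 mm across, 14 mm high (two flanges 53 mm across with a 44 mm waist between them; the middle hole cannot be entered), about 30 g. Origin: centre of its underside, z up. At the start it lies on the left or the right seat of the stand (drawn by lot); it must come back to that seat.
- strap_coil: Coil of black webbing strap, lying flat: 55 mm across, 17 mm high, to be gripped round the outside (the middle hole cannot be entered), about 50 g. Origin: centre of its underside, z up. At the start it lies on the other outer seat of the stand; it must come back to that seat.
- spares_stand: Fixed metal plate, 8 mm thick (top z = 8 mm), x -60..45, y -90..90 mm. Origin: on the worktop under the knob seat; x to its back. Flat grey 64 mm seat marks centred at x = -22, y = +54 (left) and -54 mm (right). A dark curved backstop (top z = 32 mm), 31 to 36 mm from the origin, spans 50 degrees either side of +x behind the knob; sides and front are open.
- side_mat: Side area: fixed flat grey mat, 130 mm along its x, 170 mm along its y, 3 mm thick. Origin: centre of its underside, z up; its top is at z = 3 mm. It lies to the left or to the right of the vice (drawn by lot).
- fitting_plinth: Where the knob must go: fixed round metal plinth, dark foot 72 mm across, bright flat top 64 mm across at z = 14 mm, with a thin 50 mm circle marked (not raised) on it. Origin: centre of its underside on the worktop, z up. It stands on the other side of the vice from the mat.
- hose_coupler: Bystander: brass quick coupler with a steel nose, standing upright, 22 mm across and 60 mm high. Origin: centre of its underside. Leave it where it stands.
- pipe_tee: Bystander: brass pipe tee, 22 x 52 mm and 35 mm high, standing with its branch up. Origin: centre of its underside. Leave it where it stands.
There are look-alikes about, which are no part of the job. What is shaped like the spare_knob but orange is not meant.

How it is judged:
On the way, in this order (a step that is already met when the one before it is completed fails the run):
1. both rolls lie flat on the mat (each centre at least 20 mm inside its edge) and the knob is still on its seat (x of thread_tape in the frame of side_mat between -0.045 and 0.045 m and y of thread_tape in the frame of side_mat between -0.065 and 0.065 m and z of thread_tape in the frame of side_mat between -0.003 and 0.01 m and angle between each of thread_tape, strap_coil's own z axis and vertical below 0.12 rad and linear speed of each of thread_tape, strap_coil below 0.02 m/s and x of strap_coil in the frame of side_mat between -0.045 and 0.045 m and y of strap_coil in the frame of side_mat between -0.065 and 0.065 m and z of strap_coil in the frame of side_mat between -0.003 and 0.01 m and contact force between the fingers and thread_tape below 0.1 N and contact force between the fingers and strap_coil below 0.1 N and contact force between the fingers and spare_knob below 0.1 N and horizontal distance between spare_knob and spares_stand below 0.03 m), for 0.2 s.
2. the knob stands on the plinth, released, while both rolls are still on the mat (x of thread_tape in the frame of side_mat between -0.045 and 0.045 m and y of thread_tape in the frame of side_mat between -0.065 and 0.065 m and z of thread_tape in the frame of side_mat between -0.003 and 0.01 m and angle between each of thread_tape, strap_coil, spare_knob's own z axis and vertical below 0.12 rad and linear speed of each of thread_tape, strap_coil, spare_knob below 0.02 m/s and x of strap_coil in the frame of side_mat between -0.045 and 0.045 m and y of strap_coil in the frame of side_mat between -0.065 and 0.065 m and z of strap_coil in the frame of side_mat between -0.003 and 0.01 m and horizontal distance between spare_knob and fitting_plinth below 0.012 m and z of spare_knob in the frame of fitting_plinth between 0.01 and 0.02 m and contact force between the fingers and thread_tape below 0.1 N and contact force between the fingers and strap_coil below 0.1 N and contact force between the fingers and spare_knob below 0.1 N), for 0.2 s.
At the end, for the whole second after the job is handed in: The knob stands upright, released and at rest on the plinth, its centre within 12 mm of the plinth's; each roll lies flat, released and at rest within 15 mm of where it lay at the start (horizontal distance between spare_knob and fitting_plinth below 0.012 m and z of spare_knob in the frame of fitting_plinth between 0.01 and 0.02 m and angle between each of spare_knob, thread_tape, strap_coil's own z axis and vertical below 0.12 rad and linear speed of each of spare_knob, thread_tape, strap_coil below 0.02 m/s and distance of each of thread_tape, strap_coil from where it was at the start of the episode below 0.015 m and contact force between the fingers and thread_tape below 0.1 N and contact force between the fingers and strap_coil below 0.1 N and contact force between the fingers and spare_knob below 0.1 N); the robot touches nothing.
It fails at once if the coupler or the tee is pushed more than 20 mm or tipped (distance of any of hose_coupler, pipe_tee from where it was at the start of the episode above 0.02 m or angle between any of hose_coupler, pipe_tee's own z axis and vertical above 0.4 rad).
It also fails if it takes over 109 s, if anything falls off the work surface, if the arm or the gripper's body presses on something with over 40 N, if the wrist force passes 120 N, or if a joint passes its speed limit or range.

## Working session

There is one attempt and no reset: what is moved stays moved. The work goes in short steps, Python scripts to look and compute and a tool call to move; the robot and the scene stay as the last step left them, time stands still between calls to the robot, and variables do not carry over. Pictures are saved under pics/ and viewed, at most 14 in all, crops included, and the job is handed in when it is done.

Besides the shell and the picture viewer there is one more tool, called after ">>>" as name(argument=value, ...) on one line, values as JSON. play_rows: Moves the arm, as the interface text tells. Its arguments: {"type":"object","properties":{"increments":{"type":"array","items":{"type":"array"}},"hand":{"type":"number"}},"required":["increments"]}

```bash
mkdir -p pics; cat > h.py <<'E'
import numpy as np, cv2
from station import readout, eyes, order
def snap(name,fn,crop=None,scale=1):
    im=eyes.camera(name)
    cv2.imwrite('pics/full_'+fn,im[:,:,::-1])
    if crop: im=im[crop[1]:crop[3],crop[0]:crop[2]]
    if scale!=1: im=cv2.resize(im,None,fx=scale,fy=scale,interpolation=cv2.INTER_CUBIC)
    cv2.imwrite('pics/'+fn,im[:,:,::-1]); return im
def ray(name,u,v,z,T=None):
    c=eyes.calibration(name)
    T=np.array(c['world_from_camera']) if T is None else T
    d=T[:3,:3]@np.array([(u-c['cx'])/c['fx'],-(v-c['cy'])/c['fy'],-1])
    o=T[:3,3]; return o+d*(z-o[2])/d[2]
def proj(name,p,T=None):
    c=eyes.calibration(name)
    T=np.array(c['world_from_camera']) if T is None else T
    q=T[:3,:3].T@(np.array(p)-T[:3,3]); return c['cx']+c['fx']*q[0]/-q[2], c['cy']-c['fy']*q[1]/-q[2]
E
python3 - <<'E'
from h import *
a=snap('top','top.png',None,1.42);b=snap('scene','scene.png',None,1.42)
s=readout.sense();print(s)
for n in('top','scene','wrist'):print(n,eyes.calibration(n))
E
```

```text
{'clock': 0.1, 'q': array([ 1.03890732,  0.47769141,  0.02231619,  1.55629537, -0.01149387,
        1.10930813, -0.08307152]), 'qvel': array([ 1.08840976e-03, -1.43761400e-03, -3.79370713e-05, -1.23069817e-03,
        1.64094130e-03, -1.81275065e-03, -4.05899774e-04]), 'joint_torque': array([ 3.83287756e-03, -5.84098971e+01,  1.53982960e+00, -2.73317689e+01,
       -5.41525532e-02,  1.31172244e-02,  8.76901981e-05]), 'tool_pos': array([ 0.27737315, -0.61483094,  0.23582003]), 'ee_rot': array([-7.56735609e-04,  9.77626006e-01,  2.10349166e-01, -2.17076550e-04]), 'contact_force': array([-0.33718901,  0.17844504, -0.17682287]), 'torque': array([-0.01614031, -0.02199997, -0.04209659]), 'grasp_force': 0.0, 'grip_width': 0.08804020980269511}
top {'fx': 401.4285006673708, 'fy': 401.4285006673708, 'cx': 277.60538024526875, 'cy': 213.04328047081583, 'world_from_camera': array([[-0.01424706,  0.99317852, -0.1157301 ,  0.4537172 ],
       [-0.99988318, -0.01479201, -0.00385129,  0.01489006],
       [-0.0055369 ,  0.11566171,  0.99327323,  0.89881116],
       [ 0.        ,  0.        ,  0.      
[... 163 characters left out ...]
77430777,  0.357498  , -0.52215195,  0.01051928],
       [-0.63258489,  0.45924855, -0.62364022, -0.61017584],
       [ 0.01684739,  0.8131949 ,  0.58174755,  0.62547139],
       [ 0.        ,  0.        ,  0.        ,  1.        ]])}
wrist {'fx': 366.29076631976017, 'fy': 366.29076631976017, 'cx': 282.54719910460364, 'cy': 205.0996839803992, 'T_tool_cam': array([[-1.00809014e-03,  9.64336944e-01,  2.64675730e-01,
         7.21686659e-02],
       [ 9.99999000e-01,  1.23469329e-03, -6.89792075e-04,
        -7.37287491e-04],
       [-9.91985329e-04,  2.64674770e-01, -9.64337224e-01,
        -1.49057900e-01],
       [ 0.00000000e+00,  0.00000000e+00,  0.00000000e+00,
         1.00000000e+00]])}
```

View pics/top.png

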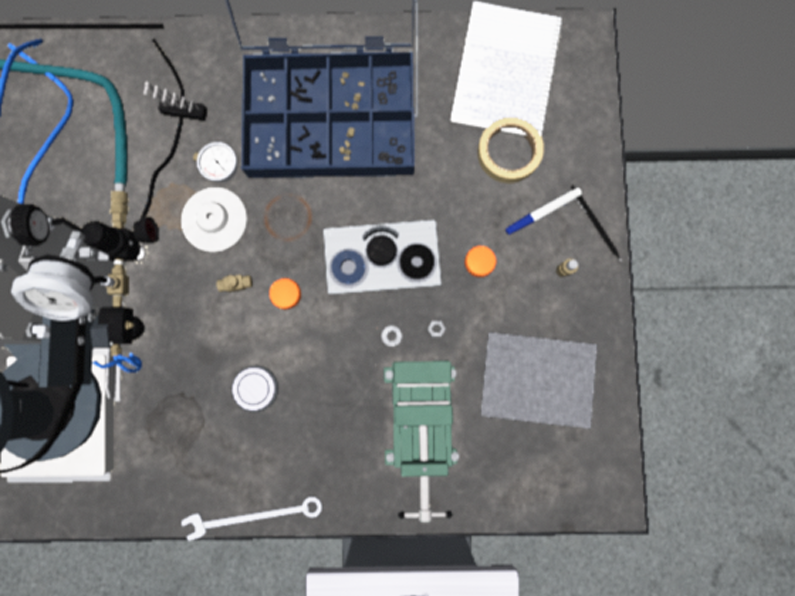

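View pics/scene.png

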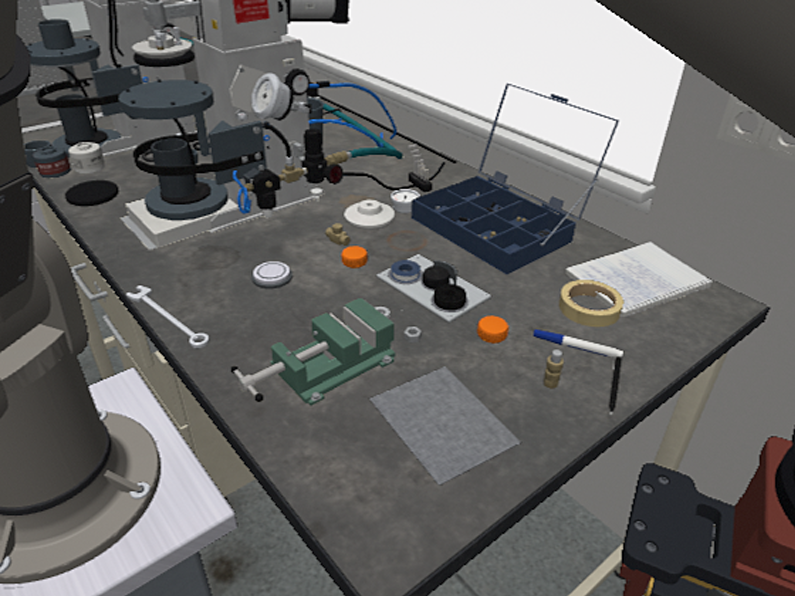

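The top picture (×1.42 pixels) shows:
- **Knob candidates:** black knob on the stand (381,249), orange look-alikes at (285,293) and (481,261), and a black valve knob on the rig at (30,224). I choose the black one on the stand.
- **Rolls:** thread tape on the left seat (348,267), strap coil on the right seat (417,262). The yellow tape ring at (511,149) and the white flange at (213,219) are not meant.
- **Targets:** plinth (254,389), mat (540,381).
- **Bystanders:** coupler (568,267), tee (233,284).

Next is the close crop.

```bash
python3 - <<'E'
from h import *
im=cv2.imread('pics/full_top.png')
a=cv2.resize(im[145:215,220:320],None,fx=5,fy=5,interpolation=cv2.INTER_CUBIC)
b=cv2.resize(im[225:310,330:430],None,fx=2.5,fy=2.5,interpolation=cv2.INTER_CUBIC)
c=cv2.resize(im[250:300,150:210],None,fx=4,fy=4,interpolation=cv2.INTER_CUBIC)
o=np.zeros((600,760,3),np.uint8);o[:350,:500]=a;o[360:572,:250]=b;o[360:560,260:500]=c
cv2.imwrite('pics/crop.png',o)
s=1.42
for n,u,v,z in[('knob',381,249,.03),('tape',348,267,.022),('coil',417,262,.025),('plinth',254,389,.014),('mat',540,381,.003),('st_ul',324,229,.008),('st_ur',435,221,.008),('st_lr',440,285,.008),('st_ll',328,293,.008),('mul',487,334,.003),('mur',596,345,.003),('mlr',590,427,.003),('mll',482,415,.003),('coupler',566,268,.03),('tee',233,283,.02),('vice',425,420,.05)]:
  print(n,ray('top',u/s,v/s,z).round(4))
E
```

```text
knob [0.6388 0.0375 0.03  ]
tape [0.6128 0.0896 0.022 ]
coil [ 0.6185 -0.0181  0.025 ]
plinth [0.4262 0.2358 0.014 ]
mat [ 0.4319 -0.2066  0.003 ]
st_ul [0.6775 0.1289 0.008 ]
st_ur [ 0.6878 -0.0488  0.008 ]
st_lr [ 0.5843 -0.0543  0.008 ]
st_ll [0.5742 0.1225 0.008 ]
mul [ 0.5062 -0.1267  0.003 ]
mur [ 0.4864 -0.2966  0.003 ]
mlr [ 0.3606 -0.2804  0.003 ]
mll [ 0.3811 -0.1148  0.003 ]
coupler [ 0.6046 -0.2475  0.03  ]
tee [0.5905 0.2694 0.02  ]
vice [ 0.3789 -0.0244  0.05  ]
```

View pics/crop.png

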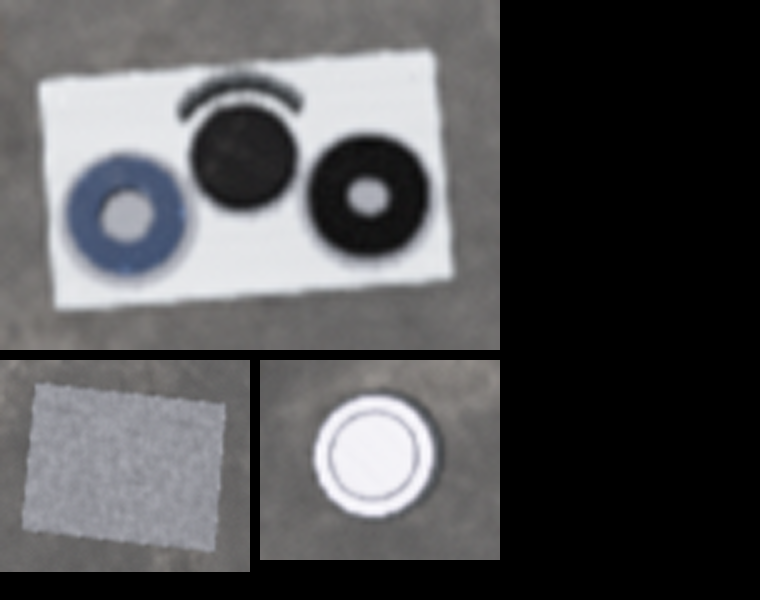

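The close crop confirms a black ribbed knob on the middle seat, with blue tape on the left and the black coil on the right. The stand corners put its origin at (0.6385, 0.0375), yaw 3.4°, and the seats match both rolls to within 1–2 mm. The mat is centred at (0.434, -0.205), yaw about -6°.

```bash
cat >> h.py <<'E'
from scipy.spatial.transform import Rotation as Ro
def tool():
    s=readout.sense();q=s['ee_rot'];R=Ro.from_quat([q[1],q[2],q[3],q[0]]).as_matrix()
    T=np.eye(4);T[:3,:3]=R;T[:3,3]=s['tool_pos'];return s,T
def plan(p,yaw,ncall=1,active=None,start=None):
    """rows to TCP p with closing axis (tool y) at yaw deg; active rows of 10*ncall move. Start = measured, or given (pos,yaw)"""
    s,T=tool();y0=np.degrees(np.arctan2(T[1,1],T[0,1])) ;p0=T[:3,3]
    if start is not None:p0,y0=np.array(start[0]),start[1]
    d=yaw-y0; d=(d+90)%180-90 if abs(d)>95 else d
    n=active or 10*ncall; step=(np.array(p)-p0)/n
    rows=[]
    for i in range(10*ncall):
        if i>=n: rows.append([[0,0,0],[0,0,0]]);continue
        a=np.radians(y0+d*i/n); ty=np.array([np.cos(a),np.sin(a),0]);tz=np.array([0,0,-1.]);tx=np.cross(ty,tz)
        rows.append([[round(float(step@k),4) for k in(tx,ty,tz)],[0,0,round(-d/n,2)]])
    print('from',p0.round(4),round(y0,1),'turn',round(d,1))
    import json
    for c in range(ncall):print(json.dumps(rows[10*c:10*c+10],separators=(',',':')))
    return rows
def st():
    s,T=tool();print(s['clock'],s['tool_pos'].round(4),'yaw',round(np.degrees(np.arctan2(T[1,1],T[0,1])),2),'F',s['contact_force'].round(1),s['grip_width'],s['grasp_force'])
E
python3 - <<'E'
from h import *
plan([.60,.037,.24],3.4,2,18)
E
```

```text
from [ 0.2774 -0.6148  0.2358] -65.7 turn 69.1
[[[0.0312,-0.0256,-0.0002],[0,0,-3.84]],[[0.0329,-0.0235,-0.0002],[0,0,-3.84]],[[0.0344,-0.0212,-0.0002],[0,0,-3.84]],[[0.0357,-0.0189,-0.0002],[0,0,-3.84]],[[0.0369,-0.0164,-0.0002],[0,0,-3.84]],[[0.0379,-0.0139,-0.0002],[0,0,-3.84]],[[0.0388,-0.0114,-0.0002],[0,0,-3.84]],[[0.0394,-0.0087,-0.0002],[0,0,-3.84]],[[0.0399,-0.0061,-0.0002],[0,0,-3.84]],[[0.0403,-0.0034,-0.0002],[0,0,-3.84]]]
[[[0.0404,-0.0007,-0.0002],[0,0,-3.84]],[[0.0404,0.002,-0.0002],[0,0,-3.84]],[[0.0401,0.0047,-0.0002],[0,0,-3.84]],[[0.0397,0.0074,-0.0002],[0,0,-3.84]],[[0.0391,0.01,-0.0002],[0,0,-3.84]],[[0.0384,0.0126,-0.0002],[0,0,-3.84]],[[0.0374,0.0152,-0.0002],[0,0,-3.84]],[[0.0363,0.0176,-0.0002],[0,0,-3.84]],[[0,0,0],[0,0,0]],[[0,0,0],[0,0,0]]]
```

>>> play_rows(increments=[[[0.031, -0.026, 0], [0, 0, -3.84]], [[0.033, -0.0235, 0], [0, 0, -3.84]], [[0.0345, -0.021, 0], [0, 0, -3.84]], [[0.0355, -0.019, 0], [0, 0, -3.84]], [[0.037, -0.0165, 0], [0, 0, -3.84]], [[0.038, -0.014, 0], [0, 0, -3.84]], [[0.039, -0.0115, 0], [0, 0, -3.84]], [[0.0395, -0.0085, 0], [0, 0, -3.84]], [[0.04, -0.006, 0], [0, 0, -3.84]], [[0.0405, -0.0035, 0], [0, 0, -3.84]]], hand=100)

```text
clock: 1.35
tool_pos: [0.4572, -0.2512, 0.2364]
ee_rot: [-0.0, 0.854, 0.521, -0.0]
contact_force: [1.1, 0.4, 0.5]
grip_width: 0.088
grasp_force: 0.0
```

>>> play_rows(increments=[[[0.0405, -0.0005, 0], [0, 0, -3.84]], [[0.0405, 0.002, 0], [0, 0, -3.84]], [[0.04, 0.0045, 0], [0, 0, -3.84]], [[0.0395, 0.0075, 0], [0, 0, -3.84]], [[0.039, 0.01, 0], [0, 0, -3.84]], [[0.0385, 0.0125, 0], [0, 0, -3.84]], [[0.0375, 0.015, 0], [0, 0, -3.84]], [[0.0365, 0.0175, 0], [0, 0, -3.84]], [[0, 0, 0], [0, 0, 0]], [[0, 0, 0], [0, 0, 0]]])

```text
clock: 2.6
tool_pos: [0.5996, 0.0364, 0.2361]
ee_rot: [-0.0, 0.686, 0.727, -0.001]
contact_force: [0.9, -0.1, -0.6]
grip_width: 0.0879
grasp_force: 0.0
```

```bash
python3 - <<'E'
from h import *
s,T=tool();im=snap('wrist','w1.png',None,1.42);st()
C=T@np.array(eyes.calibration('wrist')['T_tool_cam']);np.save('C1.npy',C)
for n,p in dict(knob=(.6385,.0375,.03),tape=(.6128,.0896,.022),coil=(.619,-.018,.025)).items():print(n,np.array(proj('wrist',p,C))*1.42)
E
```

```text
2.65 [0.5996 0.0357 0.2363] yaw 3.28 F [ 0.8 -0.2  0.4] 0.08786048734443584 0.0
knob [458.05335922 258.12484797]
tape [425.9352569  178.95557061]
coil [424.2908486  329.37511974]
```

View pics/w1.png

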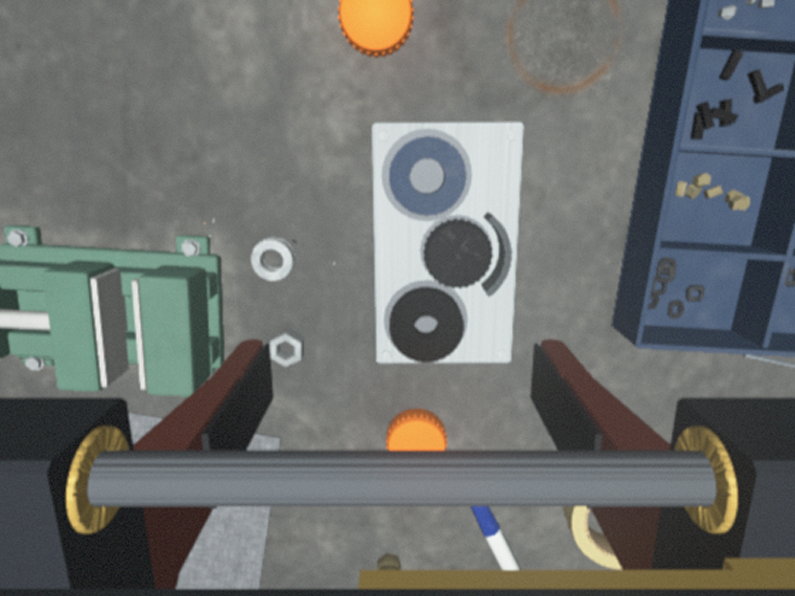

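The wrist view shows the tape at (429,174), knob (458,253) and coil (427,324), about 3 mm further +y than the top camera gave. I'll average the two: tape (0.6137, 0.091), coil (0.6197, -0.0165).

```bash
python3 - <<'E'
from h import *
plan([.6137,.0912,.06],3.4,1,8)
E
```

```text
from [0.5996 0.0357 0.2363] 3.3 turn 0.1
[[[0.0068,0.0022,0.022],[0,0,-0.01]],[[0.0068,0.0022,0.022],[0,0,-0.01]],[[0.0068,0.0022,0.022],[0,0,-0.01]],[[0.0068,0.0022,0.022],[0,0,-0.01]],[[0.0068,0.0022,0.022],[0,0,-0.01]],[[0.0068,0.0022,0.022],[0,0,-0.01]],[[0.0068,0.0022,0.022],[0,0,-0.01]],[[0.0068,0.0022,0.022],[0,0,-0.01]],[[0,0,0],[0,0,0]],[[0,0,0],[0,0,0]]]
```

>>> play_rows(increments=[[[0.0068, 0.0022, 0.022], [0, 0, 0]], [[0.0068, 0.0022, 0.022], [0, 0, 0]], [[0.0068, 0.0022, 0.022], [0, 0, 0]], [[0.0068, 0.0022, 0.022], [0, 0, 0]], [[0.0068, 0.0022, 0.022], [0, 0, 0]], [[0.0068, 0.0022, 0.022], [0, 0, 0]], [[0.0068, 0.0022, 0.022], [0, 0, 0]], [[0.0068, 0.0022, 0.022], [0, 0, 0]], [[0, 0, 0], [0, 0, 0]], [[0, 0, 0], [0, 0, 0]]])

```text
clock: 3.9
tool_pos: [0.6147, 0.0926, 0.061]
ee_rot: [0.0, 0.686, 0.728, 0.0]
contact_force: [-0.6, 0.5, 0.3]
grip_width: 0.0877
grasp_force: 0.0
```

>>> play_rows(increments=[[[0, 0, 0.009], [0, 0, 0]], [[0, 0, 0.009], [0, 0, 0]], [[0, 0, 0.009], [0, 0, 0]], [[0, 0, 0.006], [0, 0, 0]], [[0, 0, 0.001], [0, 0, 0]], [[0, 0, 0], [0, 0, 0]], [[0, 0, 0], [0, 0, 0]], [[0, 0, 0], [0, 0, 0]], [[0, 0, 0], [0, 0, 0]], [[0, 0, 0], [0, 0, 0]]])

```text
clock: 5.15
tool_pos: [0.6144, 0.0926, 0.0268]
ee_rot: [0.0, 0.686, 0.728, 0.0]
contact_force: [-0.5, 0.1, -0.2]
grip_width: 0.0878
grasp_force: 0.0
```

```bash
python3 - <<'E'
from h import *
s,T=tool();im=snap('wrist','w2.png');st()
E
```

```text
5.2 [0.6144 0.0926 0.0267] yaw 3.4 F [ 0.4  0.6 -1.3] 0.08777771055787069 0.0
```

View pics/w2.png

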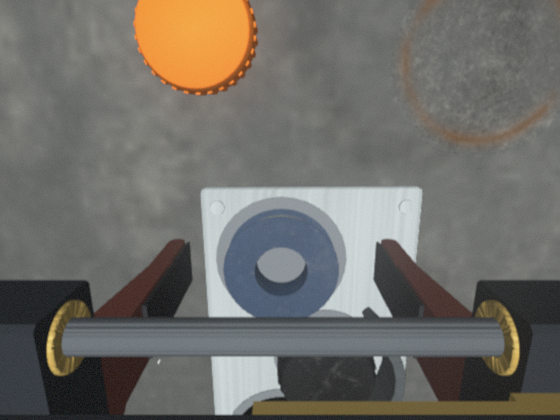

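```bash
python3 - <<'E'
from h import *
s,T=tool();C=T@np.array(eyes.calibration('wrist')['T_tool_cam'])
print(ray('wrist',281,264,.022,C), 'L/R',ray('wrist',224,264,.022,C),ray('wrist',339,264,.022,C),'near/far',ray('wrist',281,208,.022,C))
print('tip proj',proj('wrist',(T@[0.01,.044,.014,1])[:3],C),proj('wrist',(T@[-.01,.044,.014,1])[:3],C))
E
```

```text
[0.61323601 0.0952607  0.022     ] L/R [0.58731598 0.09374375 0.022     ] [0.6396083  0.09680411 0.022     ] near/far [0.61172002 0.12172945 0.022     ]
tip proj (np.float64(375.8577853558616), np.float64(241.5022781907711)) (np.float64(373.1373323139807), np.float64(279.85477702773983))
```

The tape is flat between the fingers with its hub at (281,265), and its centre is about 2.5 mm beyond the TCP along tool x. I'll shift that much and close.

>>> play_rows(increments=[[[0.0012, 0, 0.001], [0, 0, 0]], [[0.0012, 0, 0.001], [0, 0, 0]], [[0, 0, 0], [0, 0, 0]], [[0, 0, 0], [0, 0, 0]], [[0, 0, 0], [0, 0, 0]], [[0, 0, 0], [0, 0, 0]], [[0, 0, 0], [0, 0, 0]], [[0, 0, 0], [0, 0, 0]], [[0, 0, 0], [0, 0, 0]], [[0, 0, 0], [0, 0, 0]]])

```text
clock: 6.45
tool_pos: [0.6142, 0.095, 0.0247]
ee_rot: [0.0, 0.686, 0.728, 0.0]
contact_force: [0.1, -0.1, -1.0]
grip_width: 0.0878
grasp_force: 0.0
```

>>> play_rows(increments=[[[0, 0, 0], [0, 0, 0]], [[0, 0, 0], [0, 0, 0]], [[0, 0, 0], [0, 0, 0]], [[0, 0, 0], [0, 0, 0]], [[0, 0, 0], [0, 0, 0]], [[0, 0, 0], [0, 0, 0]], [[0, 0, 0], [0, 0, 0]], [[0, 0, 0], [0, 0, 0]], [[0, 0, 0], [0, 0, 0]], [[0, 0, 0], [0, 0, 0]]], hand=0)

```text
clock: 7.7
tool_pos: [0.6142, 0.095, 0.0247]
ee_rot: [0.0, 0.686, 0.728, -0.0]
contact_force: [-0.4, 0.1, -0.2]
grip_width: 0.0479
grasp_force: 30.0
```

```bash
python3 - <<'E'
from h import *
st()
p=tool()[1][:3,3]
plan(p+[0,0,.1],3.4,1,5)
m=np.array([.4336,-.2046]);a=np.radians(-6);X=np.array([np.cos(a),np.sin(a)]);Y=np.array([-np.sin(a),np.cos(a)])
for y in(.04,-.04):print(m+Y*y)
t=m-Y*.04
plan([*t,.12],-6,1,10,(p+[0,0,.1],3.4))
E
```

```text
7.7 [0.6142 0.095  0.0247] yaw 3.4 F [-0.4  0.1 -0.2] 0.04788237076449552 30.000089331365054
from [0.6142 0.095  0.0247] 3.4 turn 0.0
[[[0.0,0.0,-0.02],[0,0,-0.0]],[[0.0,0.0,-0.02],[0,0,-0.0]],[[0.0,0.0,-0.02],[0,0,-0.0]],[[0.0,0.0,-0.02],[0,0,-0.0]],[[0.0,0.0,-0.02],[0,0,-0.0]],[[0,0,0],[0,0,0]],[[0,0,0],[0,0,0]],[[0,0,0],[0,0,0]],[[0,0,0],[0,0,0]],[[0,0,0],[0,0,0]]]
[ 0.43778114 -0.16481912]
[ 0.42941886 -0.24438088]
from [0.6142 0.095  0.1247] 3.4 turn -9.4
[[[-0.0328,-0.0205,0.0005],[0,0,0.94]],[[-0.0331,-0.0199,0.0005],[0,0,0.94]],[[-0.0334,-0.0194,0.0005],[0,0,0.94]],[[-0.0338,-0.0188,0.0005],[0,0,0.94]],[[-0.0341,-0.0183,0.0005],[0,0,0.94]],[[-0.0344,-0.0177,0.0005],[0,0,0.94]],[[-0.0346,-0.0171,0.0005],[0,0,0.94]],[[-0.0349,-0.0166,0.0005],[0,0,0.94]],[[-0.0352,-0.016,0.0005],[0,0,0.94]],[[-0.0354,-0.0154,0.0005],[0,0,0.94]]]
```

```bash
python3 - <<'E'
from h import *
snap('wrist','w3.png');st()
E
```

```text
7.75 [0.6142 0.095  0.0247] yaw 3.4 F [-0.7 -0.1  0.4] 0.047175097786896075 30.000192225751398
```

View pics/w3.png

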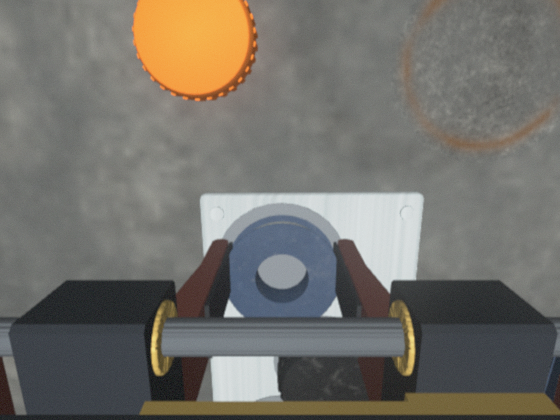

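The tape sits between the fingers and hasn't moved, but the width is still creeping. I'll let the grip settle before lifting.

>>> play_rows(increments=[[[0, 0, 0], [0, 0, 0]], [[0, 0, 0], [0, 0, 0]], [[0, 0, 0], [0, 0, 0]], [[0, 0, 0], [0, 0, 0]], [[0, 0, 0], [0, 0, 0]], [[0, 0, 0], [0, 0, 0]], [[0, 0, 0], [0, 0, 0]], [[0, 0, 0], [0, 0, 0]], [[0, 0, 0], [0, 0, 0]], [[0, 0, 0], [0, 0, 0]]])

```text
clock: 9.0
tool_pos: [0.6143, 0.095, 0.0246]
ee_rot: [0.0, 0.686, 0.728, 0.0]
contact_force: [-0.1, 0.3, 0.1]
grip_width: 0.0476
grasp_force: 30.0
```

```bash
python3 - <<'E'
from h import *
im=snap('wrist','w4.png',(150,170,430,330),2.8);st()
E
```

```text
9.05 [0.6143 0.095  0.0247] yaw 3.4 F [-0.5  0.8 -0.5] 0.047358239437275275 29.999996504712023
```

View pics/w4.png

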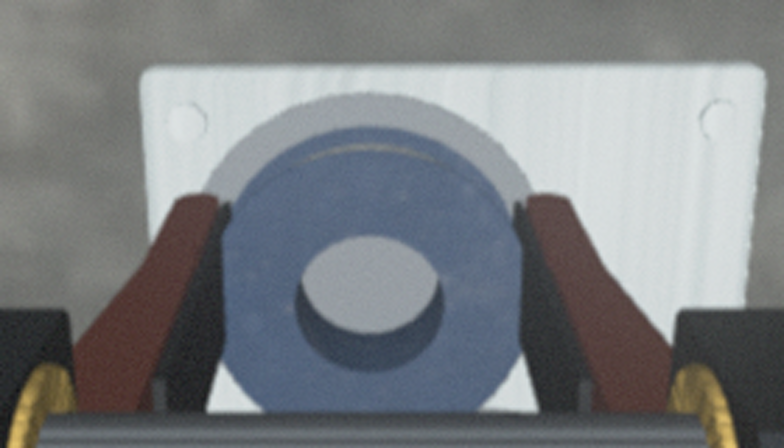

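The tape is flat and the grip is stable at 47.5 mm, so I'll lift and carry it to the mat.

>>> play_rows(increments=[[[0, 0, -0.01], [0, 0, 0]], [[0, 0, -0.01], [0, 0, 0]], [[0, 0, -0.02], [0, 0, 0]], [[0, 0, -0.02], [0, 0, 0]], [[0, 0, -0.02], [0, 0, 0]], [[0, 0, -0.02], [0, 0, 0]], [[0, 0, 0], [0, 0, 0]], [[0, 0, 0], [0, 0, 0]], [[0, 0, 0], [0, 0, 0]], [[0, 0, 0], [0, 0, 0]]])

```text
clock: 10.3
tool_pos: [0.6138, 0.095, 0.1239]
ee_rot: [-0.0, 0.686, 0.728, -0.001]
contact_force: [-0.1, 0.2, -0.5]
grip_width: 0.0472
grasp_force: 30.0
```

>>> play_rows(increments=[[[-0.033, -0.0205, 0], [0, 0, 0.94]], [[-0.033, -0.02, 0], [0, 0, 0.94]], [[-0.0335, -0.0195, 0], [0, 0, 0.94]], [[-0.034, -0.019, 0], [0, 0, 0.94]], [[-0.034, -0.0185, 0], [0, 0, 0.94]], [[-0.0345, -0.0175, 0], [0, 0, 0.94]], [[-0.0345, -0.017, 0], [0, 0, 0.94]], [[-0.035, -0.0165, 0], [0, 0, 0.94]], [[-0.035, -0.016, 0], [0, 0, 0.94]], [[-0.0355, -0.0155, 0], [0, 0, 0.94]]])

```text
clock: 11.55
tool_pos: [0.4284, -0.2457, 0.1245]
ee_rot: [-0.0, 0.743, 0.669, 0.0]
contact_force: [-0.3, -0.5, 0.2]
grip_width: 0.0477
grasp_force: 30.0
```

```bash
python3 - <<'E'
from h import *
im=snap('wrist','w5.png');st()
s,T=tool();C=T@np.array(eyes.calibration('wrist')['T_tool_cam'])
plan([.4294,-.2444,.0235],-6,1,8)
for p in ((.5062,-.1267,.003),(.4864,-.2966,.003),(.3606,-.2804,.003),(.3811,-.1148,.003)):print(proj('wrist',p,C))
E
```

```text
11.6 [ 0.4251 -0.2508  0.1242] yaw -6.41 F [-2.1 -4.7 -0.8] 0.04771295453611041 29.998492623097714
from [ 0.4251 -0.2508  0.1242] -6.4 turn 0.4
[[[0.0009,0.0004,0.0126],[0,0,-0.05]],[[0.0009,0.0004,0.0126],[0,0,-0.05]],[[0.0009,0.0004,0.0126],[0,0,-0.05]],[[0.0008,0.0004,0.0126],[0,0,-0.05]],[[0.0008,0.0004,0.0126],[0,0,-0.05]],[[0.0008,0.0004,0.0126],[0,0,-0.05]],[[0.0008,0.0005,0.0126],[0,0,-0.05]],[[0.0008,0.0005,0.0126],[0,0,-0.05]],[[0,0,0],[0,0,0]],[[0,0,0],[0,0,0]]]
(np.float64(383.5146992436155), np.float64(11.073342958726016))
(np.float64(366.91967617646884), np.float64(249.91413954994368))
(np.float64(206.64801704796977), np.float64(247.49650492511898))
(np.float64(195.36653194293422), np.float64(14.956823950117524))
```

View pics/w5.png

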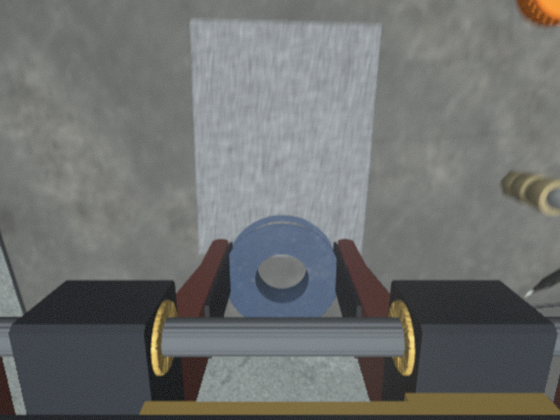

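The tape is held flat over the lower half of the mat, whose far corners are at (192,18) and (380,24). Now I'll lower it.

>>> play_rows(increments=[[[0, 0, 0.014], [0, 0, 0]], [[0, 0, 0.014], [0, 0, 0]], [[0, 0, 0.014], [0, 0, 0]], [[0, 0, 0.014], [0, 0, 0]], [[0, 0, 0.014], [0, 0, 0]], [[0, 0, 0.014], [0, 0, 0]], [[0, 0, 0.01], [0, 0, 0]], [[0, 0, 0.005], [0, 0, 0]], [[0, 0, 0], [0, 0, 0]], [[0, 0, 0], [0, 0, 0]]])

```text
clock: 12.85
tool_pos: [0.4294, -0.2449, 0.026]
ee_rot: [0.0, 0.743, 0.669, 0.0]
contact_force: [0.5, -0.1, -0.3]
grip_width: 0.0474
grasp_force: 30.0
```

>>> play_rows(increments=[[[0, 0, 0.003], [0, 0, 0]], [[0, 0, 0.002], [0, 0, 0]], [[0, 0, 0.0008], [0, 0, 0]], [[0, 0, 0], [0, 0, 0]], [[0, 0, 0], [0, 0, 0]], [[0, 0, 0], [0, 0, 0]], [[0, 0, 0], [0, 0, 0]], [[0, 0, 0], [0, 0, 0]], [[0, 0, 0], [0, 0, 0]], [[0, 0, 0], [0, 0, 0]]])

```text
clock: 14.1
tool_pos: [0.4291, -0.2447, 0.0199]
ee_rot: [-0.0, 0.743, 0.669, -0.0]
contact_force: [0.5, 0.3, -0.8]
grip_width: 0.0474
grasp_force: 30.0
```

>>> play_rows(increments=[[[0, 0, 0], [0, 0, 0]], [[0, 0, 0], [0, 0, 0]], [[0, 0, 0], [0, 0, 0]], [[0, 0, 0], [0, 0, 0]], [[0, 0, -0.005], [0, 0, 0]], [[0, 0, -0.015], [0, 0, 0]], [[0, 0, -0.02], [0, 0, 0]], [[0, 0, -0.02], [0, 0, 0]], [[0, 0, -0.02], [0, 0, 0]], [[0, 0, -0.02], [0, 0, 0]]], hand=100)

```text
clock: 15.35
tool_pos: [0.4292, -0.2448, 0.1217]
ee_rot: [0.001, 0.743, 0.669, 0.0]
contact_force: [-0.2, -0.9, -0.8]
grip_width: 0.0879
grasp_force: 0.0
```

```bash
python3 - <<'E'
from h import *
im=snap('wrist','w6.png');st()
plan([.619,-.0155,.10],3.4,1,10)
E
```

```text
15.4 [ 0.4306 -0.2453  0.1238] yaw -6.0 F [ 1.2 -0.2  2. ] 0.08763205976013283 0.0
from [ 0.4306 -0.2453  0.1238] -6.0 turn 9.4
[[[0.0248,0.0163,0.0024],[0,0,-0.94]],[[0.0246,0.0167,0.0024],[0,0,-0.94]],[[0.0243,0.0171,0.0024],[0,0,-0.94]],[[0.024,0.0175,0.0024],[0,0,-0.94]],[[0.0237,0.0179,0.0024],[0,0,-0.94]],[[0.0234,0.0183,0.0024],[0,0,-0.94]],[[0.0231,0.0187,0.0024],[0,0,-0.94]],[[0.0228,0.0191,0.0024],[0,0,-0.94]],[[0.0225,0.0194,0.0024],[0,0,-0.94]],[[0.0222,0.0198,0.0024],[0,0,-0.94]]]
```

View pics/w6.png

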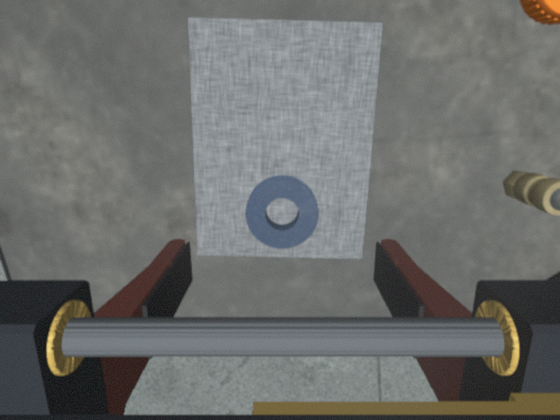

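The tape lies flat on the mat, hub at (282,212) and near edge at row 257. Now the coil.

>>> play_rows(increments=[[[0.025, 0.0163, 0.002], [0, 0, -0.94]], [[0.0246, 0.0167, 0.002], [0, 0, -0.94]], [[0.0243, 0.0171, 0.002], [0, 0, -0.94]], [[0.024, 0.0175, 0.002], [0, 0, -0.94]], [[0.0237, 0.0179, 0.002], [0, 0, -0.94]], [[0.0234, 0.0183, 0.002], [0, 0, -0.94]], [[0.0231, 0.0187, 0.002], [0, 0, -0.94]], [[0.0228, 0.0191, 0.002], [0, 0, -0.94]], [[0.0225, 0.0194, 0.002], [0, 0, -0.94]], [[0.0222, 0.0198, 0.002], [0, 0, -0.94]]])

```text
clock: 16.65
tool_pos: [0.6178, -0.0139, 0.1002]
ee_rot: [0.0, 0.686, 0.728, 0.0]
contact_force: [0.5, -0.4, -0.3]
grip_width: 0.0876
grasp_force: 0.0
```

>>> play_rows(increments=[[[0, 0, 0], [0, 0, 0]], [[0, 0, 0.005], [0, 0, 0]], [[0, 0, 0.01], [0, 0, 0]], [[0, 0, 0.01], [0, 0, 0]], [[0, 0, 0.01], [0, 0, 0]], [[0, 0, 0.005], [0, 0, 0]], [[0, 0, 0], [0, 0, 0]], [[0, 0, 0], [0, 0, 0]], [[0, 0, 0], [0, 0, 0]], [[0, 0, 0], [0, 0, 0]]])

```text
clock: 17.9
tool_pos: [0.6175, -0.0145, 0.0601]
ee_rot: [0.0, 0.686, 0.728, 0.0]
contact_force: [0.4, 1.0, 0.0]
grip_width: 0.0878
grasp_force: 0.0
```

```bash
python3 - <<'E'
from h import *
im=snap('wrist','w7.png');st()
s,T=tool();C=T@np.array(eyes.calibration('wrist')['T_tool_cam'])
print(proj('wrist',(.619,-.0155,.025),C))
E
```

```text
17.95 [ 0.6175 -0.0146  0.0601] yaw 3.4 F [-0.5  0.4  0.4] 0.0875383795974456 0.0
(np.float64(285.8033464047665), np.float64(246.62642000831576))
```

View pics/w7.png

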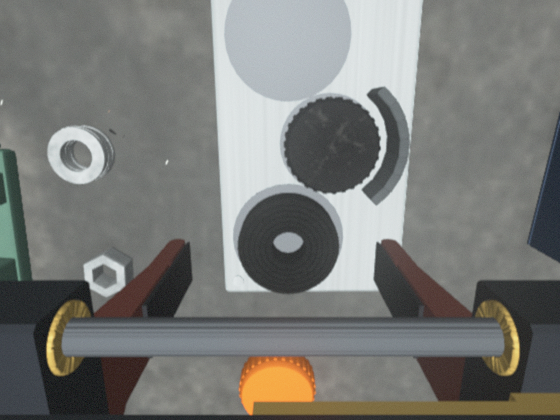

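The coil is at (289,242) and the knob at (332,145), undisturbed. I'll shift 3 mm in tool y and 1 mm in x, then go down and close.

>>> play_rows(increments=[[[0.001, 0.003, 0.008], [0, 0, 0]], [[0, 0, 0.009], [0, 0, 0]], [[0, 0, 0.009], [0, 0, 0]], [[0, 0, 0.006], [0, 0, 0]], [[0, 0, 0.003], [0, 0, 0]], [[0, 0, 0], [0, 0, 0]], [[0, 0, 0], [0, 0, 0]], [[0, 0, 0], [0, 0, 0]], [[0, 0, 0], [0, 0, 0]], [[0, 0, 0], [0, 0, 0]]])

```text
clock: 19.2
tool_pos: [0.6203, -0.0134, 0.0249]
ee_rot: [0.0, 0.686, 0.728, 0.0]
contact_force: [-0.1, 0.6, 0.6]
grip_width: 0.0881
grasp_force: 0.0
```

>>> play_rows(increments=[[[0, 0, 0], [0, 0, 0]], [[0, 0, 0], [0, 0, 0]], [[0, 0, 0], [0, 0, 0]], [[0, 0, 0], [0, 0, 0]], [[0, 0, 0], [0, 0, 0]], [[0, 0, 0], [0, 0, 0]], [[0, 0, 0], [0, 0, 0]], [[0, 0, 0], [0, 0, 0]], [[0, 0, 0], [0, 0, 0]], [[0, 0, 0], [0, 0, 0]]], hand=0)

```text
clock: 20.45
tool_pos: [0.6203, -0.0134, 0.0249]
ee_rot: [0.0, 0.686, 0.728, 0.0]
contact_force: [0.6, 0.0, -0.2]
grip_width: 0.0537
grasp_force: 30.0
```

```bash
python3 - <<'E'
from h import *
st()
p=tool()[1][:3,3]
plan([.4378,-.1648,.125],-6,1,10,(p+[0,0,.1],3.4))
E
```

```text
20.45 [ 0.6203 -0.0134  0.0249] yaw 3.4 F [ 0.6  0.  -0.2] 0.05365320283183723 29.999970073113218
from [ 0.6203 -0.0134  0.1249] 3.4 turn -9.4
[[[-0.014,-0.0191,-0.0],[0,0,0.94]],[[-0.0143,-0.0189,-0.0],[0,0,0.94]],[[-0.0147,-0.0186,-0.0],[0,0,0.94]],[[-0.015,-0.0184,-0.0],[0,0,0.94]],[[-0.0153,-0.0182,-0.0],[0,0,0.94]],[[-0.0156,-0.0179,-0.0],[0,0,0.94]],[[-0.0158,-0.0176,-0.0],[0,0,0.94]],[[-0.0161,-0.0174,-0.0],[0,0,0.94]],[[-0.0164,-0.0171,-0.0],[0,0,0.94]],[[-0.0167,-0.0168,-0.0],[0,0,0.94]]]
```

>>> play_rows(increments=[[[0, 0, -0.01], [0, 0, 0]], [[0, 0, -0.01], [0, 0, 0]], [[0, 0, -0.02], [0, 0, 0]], [[0, 0, -0.02], [0, 0, 0]], [[0, 0, -0.02], [0, 0, 0]], [[0, 0, -0.02], [0, 0, 0]], [[0, 0, 0], [0, 0, 0]], [[0, 0, 0], [0, 0, 0]], [[0, 0, 0], [0, 0, 0]], [[0, 0, 0], [0, 0, 0]]])

```text
clock: 21.7
tool_pos: [0.6198, -0.0134, 0.1241]
ee_rot: [-0.0, 0.686, 0.728, -0.0]
contact_force: [-0.3, 0.0, -0.4]
grip_width: 0.0534
grasp_force: 30.0
```

>>> play_rows(increments=[[[-0.014, -0.019, 0], [0, 0, 0.94]], [[-0.0143, -0.019, 0], [0, 0, 0.94]], [[-0.0147, -0.0186, 0], [0, 0, 0.94]], [[-0.015, -0.0184, 0], [0, 0, 0.94]], [[-0.0153, -0.0182, 0], [0, 0, 0.94]], [[-0.0156, -0.018, 0], [0, 0, 0.94]], [[-0.0158, -0.0176, 0], [0, 0, 0.94]], [[-0.016, -0.0174, 0], [0, 0, 0.94]], [[-0.0164, -0.017, 0], [0, 0, 0.94]], [[-0.0167, -0.0168, 0], [0, 0, 0.94]]])

```text
clock: 22.95
tool_pos: [0.4367, -0.1657, 0.1249]
ee_rot: [0.0, 0.744, 0.669, 0.0]
contact_force: [0.7, -0.1, -1.2]
grip_width: 0.0539
grasp_force: 30.0
```

>>> play_rows(increments=[[[0, 0, 0.014], [0, 0, 0]], [[0, 0, 0.014], [0, 0, 0]], [[0, 0, 0.014], [0, 0, 0]], [[0, 0, 0.014], [0, 0, 0]], [[0, 0, 0.014], [0, 0, 0]], [[0, 0, 0.014], [0, 0, 0]], [[0, 0, 0.01], [0, 0, 0]], [[0, 0, 0.005], [0, 0, 0]], [[0, 0, 0], [0, 0, 0]], [[0, 0, 0], [0, 0, 0]]])

```text
clock: 24.2
tool_pos: [0.4382, -0.1648, 0.0262]
ee_rot: [0.0, 0.743, 0.669, 0.0]
contact_force: [-0.2, 0.4, 0.7]
grip_width: 0.0532
grasp_force: 30.0
```

>>> play_rows(increments=[[[0, 0, 0.003], [0, 0, 0]], [[0, 0, 0.002], [0, 0, 0]], [[0, 0, 0.001], [0, 0, 0]], [[0, 0, 0], [0, 0, 0]], [[0, 0, 0], [0, 0, 0]], [[0, 0, 0], [0, 0, 0]], [[0, 0, 0], [0, 0, 0]], [[0, 0, 0], [0, 0, 0]], [[0, 0, 0], [0, 0, 0]], [[0, 0, 0], [0, 0, 0]]])

```text
clock: 25.45
tool_pos: [0.4379, -0.1647, 0.0199]
ee_rot: [0.0, 0.743, 0.669, 0.0]
contact_force: [-0.3, -0.2, -1.0]
grip_width: 0.0535
grasp_force: 30.0
```

>>> play_rows(increments=[[[0, 0, 0], [0, 0, 0]], [[0, 0, 0], [0, 0, 0]], [[0, 0, 0], [0, 0, 0]], [[0, 0, 0], [0, 0, 0]], [[0, 0, -0.005], [0, 0, 0]], [[0, 0, -0.015], [0, 0, 0]], [[0, 0, -0.02], [0, 0, 0]], [[0, 0, -0.02], [0, 0, 0]], [[0, 0, -0.02], [0, 0, 0]], [[0, 0, -0.02], [0, 0, 0]]], hand=100)

```text
clock: 26.7
tool_pos: [0.438, -0.1647, 0.1216]
ee_rot: [0.0, 0.743, 0.669, 0.0]
contact_force: [-0.2, -0.0, -0.8]
grip_width: 0.0877
grasp_force: 0.0
```

```bash
python3 - <<'E'
from h import *
im=snap('top','t2.png',(150,140,450,320),2.6);st()
plan([.6395,.0395,.12],93.4,1,10)
E
```

```text
26.75 [ 0.4394 -0.165   0.1237] yaw -6.0 F [ 0.7 -0.6  2. ] 0.08750219024499059 0.0
from [ 0.4394 -0.165   0.1237] -6.0 turn -80.6
[[[0.0224,0.0178,0.0004],[0,0,8.06]],[[0.0247,0.0144,0.0004],[0,0,8.06]],[[0.0265,0.0108,0.0004],[0,0,8.06]],[[0.0277,0.007,0.0004],[0,0,8.06]],[[0.0285,0.0031,0.0004],[0,0,8.06]],[[0.0286,-0.001,0.0004],[0,0,8.06]],[[0.0282,-0.005,0.0004],[0,0,8.06]],[[0.0272,-0.0089,0.0004],[0,0,8.06]],[[0.0257,-0.0126,0.0004],[0,0,8.06]],[[0.0237,-0.0161,0.0004],[0,0,8.06]]]
```

View pics/t2.png

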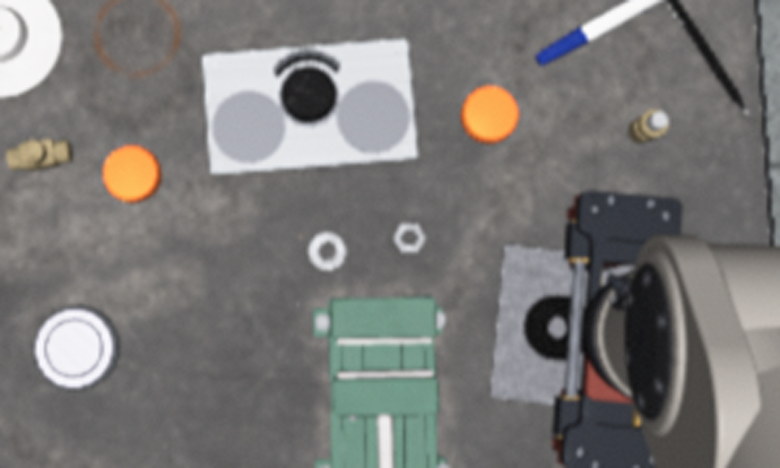

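Both rolls are on the mat, with the coil at crop (555,327). The knob is still on its seat at (308,95). Next is the knob, with the grip turned 90° so the fingers come in from its sides.

>>> play_rows(increments=[[[0.0224, 0.0178, 0], [0, 0, 8.06]], [[0.0248, 0.0144, 0], [0, 0, 8.06]], [[0.0266, 0.0108, 0], [0, 0, 8.06]], [[0.0278, 0.007, 0], [0, 0, 8.06]], [[0.0286, 0.003, 0], [0, 0, 8.06]], [[0.0287, -0.001, 0], [0, 0, 8.06]], [[0.0283, -0.005, 0], [0, 0, 8.06]], [[0.0273, -0.009, 0], [0, 0, 8.06]], [[0.0258, -0.0127, 0], [0, 0, 8.06]], [[0.0238, -0.0162, 0], [0, 0, 8.06]]])

```text
clock: 28.0
tool_pos: [0.6388, 0.0417, 0.1202]
ee_rot: [-0.0, 1.0, 0.027, 0.0]
contact_force: [0.7, -0.2, -0.0]
grip_width: 0.0877
grasp_force: 0.0
```

>>> play_rows(increments=[[[0, 0, 0], [0, 0, 0]], [[0, 0, 0.01], [0, 0, 0]], [[0, 0, 0.02], [0, 0, 0]], [[0, 0, 0.02], [0, 0, 0]], [[0, 0, 0.005], [0, 0, 0]], [[0, 0, 0], [0, 0, 0]], [[0, 0, 0], [0, 0, 0]], [[0, 0, 0], [0, 0, 0]], [[0, 0, 0], [0, 0, 0]], [[0, 0, 0], [0, 0, 0]]])

```text
clock: 29.25
tool_pos: [0.6385, 0.0409, 0.0651]
ee_rot: [-0.0, 1.0, 0.03, 0.0]
contact_force: [-0.3, 0.2, 0.0]
grip_width: 0.0878
grasp_force: 0.0
```

```bash
python3 - <<'E'
from h import *
im=snap('wrist','w8.png');st();print(readout.sense()['q'])
s,T=tool();C=T@np.array(eyes.calibration('wrist')['T_tool_cam'])
print(proj('wrist',(.6388,.0415,.030),C))
E
```

```text
29.3 [0.6384 0.0409 0.0651] yaw -86.6 F [-0.5 -0.5 -0.4] 0.08768380917241954 0.0
[-0.08184554  0.61609931 -0.1094151   1.7644704   0.09121191  0.76561261
 -1.74849721]
(np.float64(282.566558789173), np.float64(242.95776649005535))
```

View pics/w8.png

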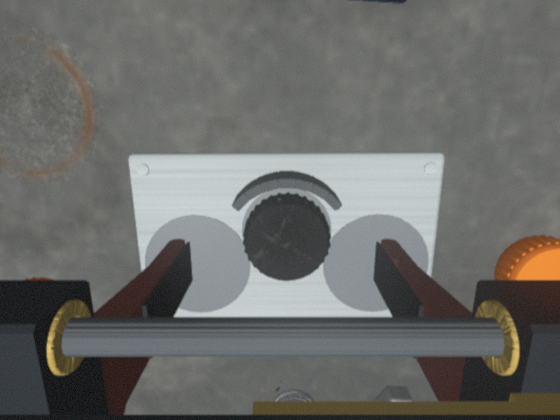

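The knob is at (287,236), with the backstop arc behind it and both sides clear. I'll move +3 mm in tool x and +2 mm in y, then go down and close.

>>> play_rows(increments=[[[0.0025, 0.002, 0.008], [0, 0, 0]], [[0, 0, 0.009], [0, 0, 0]], [[0, 0, 0.009], [0, 0, 0]], [[0, 0, 0.008], [0, 0, 0]], [[0, 0, 0.005], [0, 0, 0]], [[0, 0, 0], [0, 0, 0]], [[0, 0, 0], [0, 0, 0]], [[0, 0, 0], [0, 0, 0]], [[0, 0, 0], [0, 0, 0]], [[0, 0, 0], [0, 0, 0]]])

```text
clock: 30.55
tool_pos: [0.641, 0.039, 0.026]
ee_rot: [-0.0, 1.0, 0.03, 0.0]
contact_force: [-1.1, -0.6, -0.1]
grip_width: 0.0871
grasp_force: 0.0
```

>>> play_rows(increments=[[[0, 0, 0], [0, 0, 0]], [[0, 0, 0], [0, 0, 0]], [[0, 0, 0], [0, 0, 0]], [[0, 0, 0], [0, 0, 0]], [[0, 0, 0], [0, 0, 0]], [[0, 0, 0], [0, 0, 0]], [[0, 0, 0], [0, 0, 0]], [[0, 0, 0], [0, 0, 0]], [[0, 0, 0], [0, 0, 0]], [[0, 0, 0], [0, 0, 0]]], hand=0)

```text
clock: 31.8
tool_pos: [0.641, 0.039, 0.0259]
ee_rot: [0.0, 1.0, 0.03, 0.0]
contact_force: [0.7, -1.2, 0.5]
grip_width: 0.0465
grasp_force: 30.0
```

>>> play_rows(increments=[[[0, 0, -0.01], [0, 0, 0]], [[0, 0, -0.01], [0, 0, 0]], [[0, 0, -0.02], [0, 0, 0]], [[0, 0, -0.02], [0, 0, 0]], [[0, 0, -0.02], [0, 0, 0]], [[0, 0, -0.02], [0, 0, 0]], [[0, 0, 0], [0, 0, 0]], [[0, 0, 0], [0, 0, 0]], [[0, 0, 0], [0, 0, 0]], [[0, 0, 0], [0, 0, 0]]])

```text
clock: 33.05
tool_pos: [0.6405, 0.039, 0.125]
ee_rot: [0.0, 1.0, 0.03, -0.001]
contact_force: [0.8, 0.0, -0.8]
grip_width: 0.0464
grasp_force: 30.0
```

```bash
python3 - <<'E'
from h import *
st()
im=snap('wrist','w9.png')
plan([.4275,.237,.125],-60,1,10)
s=readout.sense()['q'];print(s)
E
```

```text
33.05 [0.6405 0.039  0.125 ] yaw -86.6 F [ 0.8  0.  -0.8] 0.0463644127202882 29.99994546175003
from [0.6406 0.039  0.1252] -86.6 turn 26.6
[[[-0.0201,-0.021,0.0],[0,0,-2.66]],[[-0.0191,-0.0219,0.0],[0,0,-2.66]],[[-0.0181,-0.0228,0.0],[0,0,-2.66]],[[-0.017,-0.0236,0.0],[0,0,-2.66]],[[-0.0159,-0.0244,0.0],[0,0,-2.66]],[[-0.0147,-0.0251,0.0],[0,0,-2.66]],[[-0.0135,-0.0257,0.0],[0,0,-2.66]],[[-0.0123,-0.0263,0.0],[0,0,-2.66]],[[-0.0111,-0.0269,0.0],[0,0,-2.66]],[[-0.0098,-0.0274,0.0],[0,0,-2.66]]]
[-0.07383409  0.54273904 -0.11531223  1.72674143  0.07722917  0.87766758
 -1.73355217]
```

View pics/w9.png

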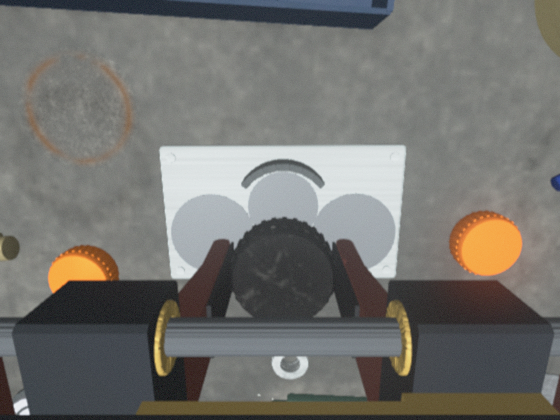

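The knob is held upright, centred at (283,269). I'll carry it to the plinth; since the top camera has read about 3 mm low in y so far, I'll aim for (0.428, 0.240).

>>> play_rows(increments=[[[-0.02, -0.021, 0], [0, 0, -2.66]], [[-0.019, -0.022, 0], [0, 0, -2.66]], [[-0.018, -0.023, 0], [0, 0, -2.66]], [[-0.017, -0.024, 0], [0, 0, -2.66]], [[-0.016, -0.0247, 0], [0, 0, -2.66]], [[-0.0147, -0.0254, 0], [0, 0, -2.66]], [[-0.0135, -0.026, 0], [0, 0, -2.66]], [[-0.0123, -0.0266, 0], [0, 0, -2.66]], [[-0.011, -0.0272, 0], [0, 0, -2.66]], [[-0.0098, -0.0277, 0], [0, 0, -2.66]]])

```text
clock: 34.35
tool_pos: [0.426, 0.2407, 0.1259]
ee_rot: [-0.0, 0.966, 0.26, 0.0]
contact_force: [0.1, 0.7, -0.6]
grip_width: 0.0461
grasp_force: 30.0
```

>>> play_rows(increments=[[[0, 0, 0], [0, 0, 0]], [[0, 0, 0], [0, 0, 0]], [[0, 0, 0.005], [0, 0, 0]], [[0, 0, 0.005], [0, 0, 0]], [[0, 0, 0.005], [0, 0, 0]], [[0, 0, 0], [0, 0, 0]], [[0, 0, 0], [0, 0, 0]], [[0, 0, 0], [0, 0, 0]], [[0, 0, 0], [0, 0, 0]], [[0, 0, 0], [0, 0, 0]]])

```text
clock: 35.6
tool_pos: [0.4275, 0.2394, 0.1109]
ee_rot: [-0.0, 0.966, 0.259, 0.0]
contact_force: [-0.4, -0.8, 0.1]
grip_width: 0.0465
grasp_force: 30.0
```

```bash
python3 - <<'E'
from h import *
st();s,T=tool();C=T@np.array(eyes.calibration('wrist')['T_tool_cam']);np.save('C2.npy',C)
im=snap('wrist','w10.png')
print(proj('wrist',(.428,.240,.014),C))
E
```

```text
35.6 [0.4275 0.2394 0.1109] yaw -60.0 F [-0.4 -0.8  0.1] 0.04649828500075642 29.9999338388443
(np.float64(282.9788560892288), np.float64(210.5843317725512))
```

View pics/w10.png

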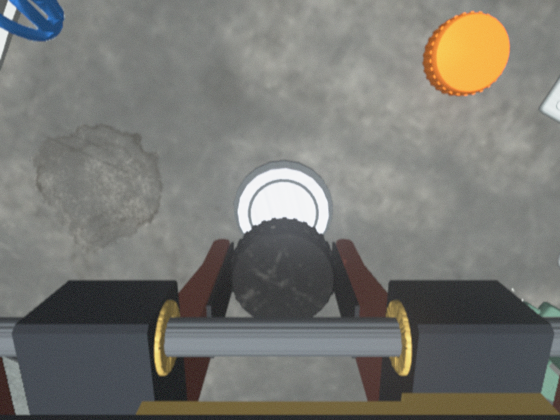

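The plinth's bright top is centred at about (283,211), which matches the predicted (283,210.6). I'll lower straight down.

>>> play_rows(increments=[[[0, 0, 0.012], [0, 0, 0]], [[0, 0, 0.014], [0, 0, 0]], [[0, 0, 0.014], [0, 0, 0]], [[0, 0, 0.014], [0, 0, 0]], [[0, 0, 0.01], [0, 0, 0]], [[0, 0, 0.006], [0, 0, 0]], [[0, 0, 0.004], [0, 0, 0]], [[0, 0, 0], [0, 0, 0]], [[0, 0, 0], [0, 0, 0]], [[0, 0, 0], [0, 0, 0]]])

```text
clock: 36.9
tool_pos: [0.4277, 0.2395, 0.0372]
ee_rot: [-0.0, 0.966, 0.259, 0.0]
contact_force: [0.5, 0.1, -0.5]
grip_width: 0.0464
grasp_force: 30.0
```

>>> play_rows(increments=[[[0, 0, 0.003], [0, 0, 0]], [[0, 0, 0.0015], [0, 0, 0]], [[0, 0, 0.0005], [0, 0, 0]], [[0, 0, 0], [0, 0, 0]], [[0, 0, 0], [0, 0, 0]], [[0, 0, 0], [0, 0, 0]], [[0, 0, 0], [0, 0, 0]], [[0, 0, 0], [0, 0, 0]], [[0, 0, 0], [0, 0, 0]], [[0, 0, 0], [0, 0, 0]]])

```text
clock: 38.15
tool_pos: [0.4274, 0.2394, 0.0318]
ee_rot: [0.0, 0.966, 0.259, -0.0]
contact_force: [-0.2, -0.9, 0.1]
grip_width: 0.0464
grasp_force: 30.0
```

>>> play_rows(increments=[[[0, 0, 0], [0, 0, 0]], [[0, 0, 0], [0, 0, 0]], [[0, 0, 0], [0, 0, 0]], [[0, 0, 0], [0, 0, 0]], [[0, 0, -0.005], [0, 0, 0]], [[0, 0, -0.015], [0, 0, 0]], [[0, 0, -0.02], [0, 0, 0]], [[0, 0, -0.02], [0, 0, 0]], [[0, 0, -0.02], [0, 0, 0]], [[0, 0, -0.02], [0, 0, 0]]], hand=100)

```text
clock: 39.4
tool_pos: [0.4275, 0.2394, 0.1336]
ee_rot: [-0.0, 0.966, 0.259, 0.001]
contact_force: [1.8, 0.1, 0.1]
grip_width: 0.0875
grasp_force: 0.0
```

```bash
python3 - <<'E'
from h import *
st();im=snap('wrist','w11.png')
plan([.4291,-.2447,.13],-6,2,17)
E
```

```text
39.4 [0.4275 0.2394 0.1336] yaw -60.0 F [1.8 0.1 0.1] 0.08745279763729637 0.0
from [0.4288 0.2403 0.1359] -60.0 turn 54.0
[[[-0.0142,0.0247,0.0003],[0,0,-3.18]],[[-0.0156,0.0239,0.0003],[0,0,-3.18]],[[-0.0169,0.023,0.0003],[0,0,-3.18]],[[-0.0181,0.022,0.0003],[0,0,-3.18]],[[-0.0193,0.021,0.0003],[0,0,-3.18]],[[-0.0205,0.0199,0.0003],[0,0,-3.18]],[[-0.0215,0.0187,0.0003],[0,0,-3.18]],[[-0.0225,0.0175,0.0003],[0,0,-3.18]],[[-0.0235,0.0162,0.0003],[0,0,-3.18]],[[-0.0243,0.0149,0.0003],[0,0,-3.18]]]
[[[-0.0251,0.0135,0.0003],[0,0,-3.18]],[[-0.0258,0.0121,0.0003],[0,0,-3.18]],[[-0.0265,0.0107,0.0003],[0,0,-3.18]],[[-0.027,0.0092,0.0003],[0,0,-3.18]],[[-0.0275,0.0077,0.0003],[0,0,-3.18]],[[-0.0279,0.0061,0.0003],[0,0,-3.18]],[[-0.0282,0.0046,0.0003],[0,0,-3.18]],[[0,0,0],[0,0,0]],[[0,0,0],[0,0,0]],[[0,0,0],[0,0,0]]]
```

View pics/w11.png

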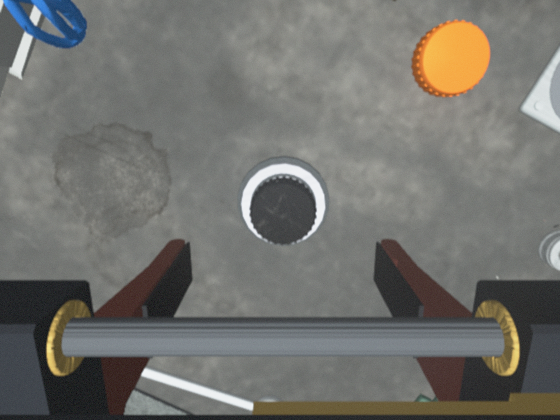

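The knob stands centred on the plinth: knob (283,210), with the white rim even on both sides. That used up the picture allowance, so from here on I'll check numerically. I'll go back to the mat for the tape with a detour outward past the vice.

```bash
python3 - <<'E'
from h import *
plan([.52,0,.135],-33,1,10,([.4285,.240,.136],-60))
plan([.4291,-.2447,.125],-6,1,10,([.52,0,.135],-33))
E
```

```text
from [0.4285 0.24   0.136 ] -60 turn 27
[[[-0.0041,0.0254,0.0001],[0,0,-2.7]],[[-0.0053,0.0251,0.0001],[0,0,-2.7]],[[-0.0064,0.0249,0.0001],[0,0,-2.7]],[[-0.0076,0.0245,0.0001],[0,0,-2.7]],[[-0.0088,0.0241,0.0001],[0,0,-2.7]],[[-0.0099,0.0237,0.0001],[0,0,-2.7]],[[-0.011,0.0232,0.0001],[0,0,-2.7]],[[-0.0121,0.0227,0.0001],[0,0,-2.7]],[[-0.0131,0.0221,0.0001],[0,0,-2.7]],[[-0.0142,0.0214,0.0001],[0,0,-2.7]]]
from [0.52  0.    0.135] -33 turn 27
[[[-0.0255,0.0057,0.001],[0,0,-2.7]],[[-0.0257,0.0045,0.001],[0,0,-2.7]],[[-0.0259,0.0033,0.001],[0,0,-2.7]],[[-0.026,0.0021,0.001],[0,0,-2.7]],[[-0.0261,0.0008,0.001],[0,0,-2.7]],[[-0.0261,-0.0004,0.001],[0,0,-2.7]],[[-0.0261,-0.0016,0.001],[0,0,-2.7]],[[-0.0259,-0.0029,0.001],[0,0,-2.7]],[[-0.0258,-0.0041,0.001],[0,0,-2.7]],[[-0.0256,-0.0053,0.001],[0,0,-2.7]]]
```

>>> play_rows(increments=[[[-0.004, 0.0254, 0], [0, 0, -2.7]], [[-0.0053, 0.025, 0], [0, 0, -2.7]], [[-0.0064, 0.025, 0], [0, 0, -2.7]], [[-0.0076, 0.0245, 0], [0, 0, -2.7]], [[-0.0088, 0.024, 0], [0, 0, -2.7]], [[-0.0099, 0.0237, 0], [0, 0, -2.7]], [[-0.011, 0.0232, 0], [0, 0, -2.7]], [[-0.012, 0.0227, 0], [0, 0, -2.7]], [[-0.013, 0.022, 0], [0, 0, -2.7]], [[-0.0142, 0.0214, 0], [0, 0, -2.7]]])

```text
clock: 40.7
tool_pos: [0.5192, -0.0011, 0.1323]
ee_rot: [0.0, 0.878, 0.478, 0.0]
contact_force: [-0.9, -0.5, 0.6]
grip_width: 0.0879
grasp_force: 0.0
```

>>> play_rows(increments=[[[-0.0255, 0.0057, 0.001], [0, 0, -2.7]], [[-0.0257, 0.0045, 0.001], [0, 0, -2.7]], [[-0.0259, 0.0033, 0.001], [0, 0, -2.7]], [[-0.026, 0.002, 0.001], [0, 0, -2.7]], [[-0.026, 0.001, 0.001], [0, 0, -2.7]], [[-0.026, -0.0005, 0.001], [0, 0, -2.7]], [[-0.026, -0.0016, 0.001], [0, 0, -2.7]], [[-0.026, -0.003, 0.001], [0, 0, -2.7]], [[-0.0258, -0.004, 0.001], [0, 0, -2.7]], [[-0.0256, -0.0053, 0.001], [0, 0, -2.7]]])

```text
clock: 41.95
tool_pos: [0.4277, -0.2457, 0.1223]
ee_rot: [0.0, 0.743, 0.67, 0.0]
contact_force: [0.8, -0.6, 0.7]
grip_width: 0.0876
grasp_force: 0.0
```

>>> play_rows(increments=[[[0, 0, 0], [0, 0, 0]], [[0, 0, 0], [0, 0, 0]], [[0, 0, 0.01], [0, 0, 0]], [[0, 0, 0.02], [0, 0, 0]], [[0, 0, 0.02], [0, 0, 0]], [[0, 0, 0.015], [0, 0, 0]], [[0, 0, 0], [0, 0, 0]], [[0, 0, 0], [0, 0, 0]], [[0, 0, 0], [0, 0, 0]], [[0, 0, 0], [0, 0, 0]]])

```text
clock: 43.2
tool_pos: [0.4283, -0.2451, 0.0574]
ee_rot: [0.0, 0.743, 0.669, 0.0]
contact_force: [-0.1, 0.4, -0.3]
grip_width: 0.0878
grasp_force: 0.0
```

```bash
python3 - <<'E'
from h import *
st();plan([.4291,-.2447,.0197],-6,1,7)
im=snap('wrist','w12.png');hsv=cv2.cvtColor(im,cv2.COLOR_RGB2HSV)
m=cv2.inRange(hsv,(100,90,40),(125,255,180));n,l,s,c=cv2.connectedComponentsWithStats(m)
C=tool()[1]@np.array(eyes.calibration('wrist')['T_tool_cam'])
for i in range(1,n):
  if s[i,4]>500:
    x,y,w,h=s[i,:4];print(s[i],ray('wrist',x+w/2,y+h/2,.017,C))
E
```

```text
43.2 [ 0.4283 -0.2451  0.0574] yaw -6.01 F [-0.1  0.4 -0.3] 0.08781988982812977 0.0
from [ 0.4283 -0.2451  0.0574] -6.0 turn 0.0
[[[0.0001,0.0001,0.0054],[0,0,-0.0]],[[0.0001,0.0001,0.0054],[0,0,-0.0]],[[0.0001,0.0001,0.0054],[0,0,-0.0]],[[0.0001,0.0001,0.0054],[0,0,-0.0]],[[0.0001,0.0001,0.0054],[0,0,-0.0]],[[0.0001,0.0001,0.0054],[0,0,-0.0]],[[0.0001,0.0001,0.0054],[0,0,-0.0]],[[0,0,0],[0,0,0]],[[0,0,0],[0,0,0]],[[0,0,0],[0,0,0]]]
```

The pose repeats the release pose to within 1 mm, so I'll go down and grip.

>>> play_rows(increments=[[[0.0005, 0.0008, 0.009], [0, 0, 0]], [[0, 0, 0.01], [0, 0, 0]], [[0, 0, 0.009], [0, 0, 0]], [[0, 0, 0.006], [0, 0, 0]], [[0, 0, 0.0035], [0, 0, 0]], [[0, 0, 0], [0, 0, 0]], [[0, 0, 0], [0, 0, 0]], [[0, 0, 0], [0, 0, 0]], [[0, 0, 0], [0, 0, 0]], [[0, 0, 0], [0, 0, 0]]])

```text
clock: 44.5
tool_pos: [0.4289, -0.2446, 0.0194]
ee_rot: [0.0, 0.743, 0.669, 0.0]
contact_force: [-0.6, -0.2, -0.8]
grip_width: 0.0878
grasp_force: 0.0
```

>>> play_rows(increments=[[[0, 0, 0], [0, 0, 0]], [[0, 0, 0], [0, 0, 0]], [[0, 0, 0], [0, 0, 0]], [[0, 0, 0], [0, 0, 0]], [[0, 0, 0], [0, 0, 0]], [[0, 0, 0], [0, 0, 0]], [[0, 0, 0], [0, 0, 0]], [[0, 0, 0], [0, 0, 0]], [[0, 0, 0], [0, 0, 0]], [[0, 0, 0], [0, 0, 0]]], hand=0)

```text
clock: 45.75
tool_pos: [0.4288, -0.2445, 0.0193]
ee_rot: [-0.0, 0.743, 0.669, -0.0]
contact_force: [0.0, -0.8, 0.4]
grip_width: 0.0476
grasp_force: 30.0
```

>>> play_rows(increments=[[[0, 0, -0.01], [0, 0, 0]], [[0, 0, -0.01], [0, 0, 0]], [[0, 0, -0.02], [0, 0, 0]], [[0, 0, -0.02], [0, 0, 0]], [[0, 0, -0.02], [0, 0, 0]], [[0, 0, -0.02], [0, 0, 0]], [[0, 0, 0], [0, 0, 0]], [[0, 0, 0], [0, 0, 0]], [[0, 0, 0], [0, 0, 0]], [[0, 0, 0], [0, 0, 0]]])

```text
clock: 47.0
tool_pos: [0.4285, -0.2443, 0.1187]
ee_rot: [-0.001, 0.743, 0.669, -0.0]
contact_force: [0.2, -0.3, -0.1]
grip_width: 0.0474
grasp_force: 30.0
```

```bash
python3 - <<'E'
from h import *
st();plan([.6142,.095,.12],3.4,1,10)
E
```

```text
47.0 [ 0.4285 -0.2443  0.1187] yaw -5.99 F [ 0.2 -0.3 -0.1] 0.04744083994727918 29.999812554821865
from [ 0.4285 -0.2443  0.1187] -6.0 turn 9.4
[[[0.0357,0.0149,-0.0001],[0,0,-0.94]],[[0.0354,0.0155,-0.0001],[0,0,-0.94]],[[0.0352,0.0161,-0.0001],[0,0,-0.94]],[[0.0349,0.0167,-0.0001],[0,0,-0.94]],[[0.0346,0.0172,-0.0001],[0,0,-0.94]],[[0.0343,0.0178,-0.0001],[0,0,-0.94]],[[0.034,0.0184,-0.0001],[0,0,-0.94]],[[0.0337,0.0189,-0.0001],[0,0,-0.94]],[[0.0334,0.0195,-0.0001],[0,0,-0.94]],[[0.0331,0.02,-0.0001],[0,0,-0.94]]]
```

Commanded heights sit about 0.3 mm below the measured ones. I'll place with TCP z at about 0.025.

>>> play_rows(increments=[[[0.0357, 0.0149, 0], [0, 0, -0.94]], [[0.0354, 0.0155, 0], [0, 0, -0.94]], [[0.0352, 0.016, 0], [0, 0, -0.94]], [[0.0349, 0.0167, 0], [0, 0, -0.94]], [[0.0346, 0.0172, 0], [0, 0, -0.94]], [[0.0343, 0.0178, 0], [0, 0, -0.94]], [[0.034, 0.0184, 0], [0, 0, -0.94]], [[0.0337, 0.019, 0], [0, 0, -0.94]], [[0.0334, 0.0195, 0], [0, 0, -0.94]], [[0.033, 0.02, 0], [0, 0, -0.94]]])

```text
clock: 48.25
tool_pos: [0.6149, 0.0956, 0.1187]
ee_rot: [-0.0, 0.686, 0.728, -0.0]
contact_force: [0.4, 0.5, 0.0]
grip_width: 0.0478
grasp_force: 30.0
```

>>> play_rows(increments=[[[0, 0, 0], [0, 0, 0]], [[0, 0, 0], [0, 0, 0]], [[0, 0, 0.01], [0, 0, 0]], [[0, 0, 0.02], [0, 0, 0]], [[0, 0, 0.02], [0, 0, 0]], [[0, 0, 0.02], [0, 0, 0]], [[0, 0, 0.01], [0, 0, 0]], [[0, 0, 0.005], [0, 0, 0]], [[0, 0, 0], [0, 0, 0]], [[0, 0, 0], [0, 0, 0]]])

```text
clock: 49.5
tool_pos: [0.6152, 0.0946, 0.035]
ee_rot: [0.0, 0.686, 0.728, 0.0]
contact_force: [1.0, 0.1, -0.0]
grip_width: 0.0479
grasp_force: 30.0
```

>>> play_rows(increments=[[[0, -0.001, 0.004], [0, 0, 0]], [[0, 0, 0.004], [0, 0, 0]], [[0, 0, 0.0015], [0, 0, 0]], [[0, 0, 0.0005], [0, 0, 0]], [[0, 0, 0], [0, 0, 0]], [[0, 0, 0], [0, 0, 0]], [[0, 0, 0], [0, 0, 0]], [[0, 0, 0], [0, 0, 0]], [[0, 0, 0], [0, 0, 0]], [[0, 0, 0], [0, 0, 0]]])

```text
clock: 50.75
tool_pos: [0.6137, 0.0944, 0.0244]
ee_rot: [0.0, 0.686, 0.728, 0.0]
contact_force: [-0.7, -0.6, 1.7]
grip_width: 0.0479
grasp_force: 30.0
```

>>> play_rows(increments=[[[0, 0, 0], [0, 0, 0]], [[0, 0, 0], [0, 0, 0]], [[0, 0, 0], [0, 0, 0]], [[0, 0, 0], [0, 0, 0]], [[0, 0, -0.005], [0, 0, 0]], [[0, 0, -0.015], [0, 0, 0]], [[0, 0, -0.02], [0, 0, 0]], [[0, 0, -0.02], [0, 0, 0]], [[0, 0, -0.02], [0, 0, 0]], [[0, 0, -0.02], [0, 0, 0]]], hand=100)

```text
clock: 52.0
tool_pos: [0.6138, 0.0945, 0.1261]
ee_rot: [0.0, 0.686, 0.728, 0.0]
contact_force: [0.3, 0.5, 0.3]
grip_width: 0.0878
grasp_force: 0.0
```

```bash
python3 - <<'E'
from h import *
snap('wrist','w13.png');st();plan([.4379,-.1647,.1],-6,1,10)
E
```

```text
52.05 [0.6153 0.0949 0.1287] yaw 3.4 F [-0.4  0.6  1.8] 0.08771370287202077 0.0
from [0.6153 0.0949 0.1287] 3.4 turn -9.4
[[[-0.0249,-0.0192,0.0029],[0,0,0.94]],[[-0.0252,-0.0188,0.0029],[0,0,0.94]],[[-0.0255,-0.0184,0.0029],[0,0,0.94]],[[-0.0258,-0.018,0.0029],[0,0,0.94]],[[-0.0261,-0.0176,0.0029],[0,0,0.94]],[[-0.0264,-0.0171,0.0029],[0,0,0.94]],[[-0.0266,-0.0167,0.0029],[0,0,0.94]],[[-0.0269,-0.0163,0.0029],[0,0,0.94]],[[-0.0272,-0.0158,0.0029],[0,0,0.94]],[[-0.0274,-0.0154,0.0029],[0,0,0.94]]]
```

>>> play_rows(increments=[[[-0.0249, -0.0191, 0.0025], [0, 0, 0.94]], [[-0.0252, -0.0187, 0.0025], [0, 0, 0.94]], [[-0.0255, -0.0183, 0.0025], [0, 0, 0.94]], [[-0.0258, -0.0179, 0.0025], [0, 0, 0.94]], [[-0.026, -0.0175, 0.0025], [0, 0, 0.94]], [[-0.0263, -0.017, 0.0025], [0, 0, 0.94]], [[-0.0266, -0.0166, 0.0025], [0, 0, 0.94]], [[-0.0269, -0.0162, 0.0025], [0, 0, 0.94]], [[-0.0272, -0.0157, 0.0025], [0, 0, 0.94]], [[-0.0274, -0.0153, 0.0025], [0, 0, 0.94]]])

```text
clock: 53.3
tool_pos: [0.4369, -0.1659, 0.0996]
ee_rot: [0.0, 0.743, 0.669, 0.0]
contact_force: [-0.2, -0.5, -0.0]
grip_width: 0.0876
grasp_force: 0.0
```

>>> play_rows(increments=[[[0, 0, 0], [0, 0, 0]], [[0, 0, 0], [0, 0, 0]], [[0, 0, 0.01], [0, 0, 0]], [[0, 0, 0.02], [0, 0, 0]], [[0, 0, 0.01], [0, 0, 0]], [[0, 0, 0], [0, 0, 0]], [[0, 0, 0], [0, 0, 0]], [[0, 0, 0], [0, 0, 0]], [[0, 0, 0], [0, 0, 0]], [[0, 0, 0], [0, 0, 0]]])

```text
clock: 54.55
tool_pos: [0.4375, -0.1652, 0.0596]
ee_rot: [0.0, 0.743, 0.669, 0.0]
contact_force: [-0.4, -0.3, -0.4]
grip_width: 0.088
grasp_force: 0.0
```

>>> play_rows(increments=[[[0.0005, 0.0004, 0.01], [0, 0, 0]], [[0, 0, 0.01], [0, 0, 0]], [[0, 0, 0.01], [0, 0, 0]], [[0, 0, 0.006], [0, 0, 0]], [[0, 0, 0.0037], [0, 0, 0]], [[0, 0, 0], [0, 0, 0]], [[0, 0, 0], [0, 0, 0]], [[0, 0, 0], [0, 0, 0]], [[0, 0, 0], [0, 0, 0]], [[0, 0, 0], [0, 0, 0]]])

```text
clock: 55.8
tool_pos: [0.4379, -0.1647, 0.0198]
ee_rot: [0.0, 0.743, 0.669, 0.0]
contact_force: [0.7, 0.4, -0.6]
grip_width: 0.0876
grasp_force: 0.0
```

>>> play_rows(increments=[[[0, 0, 0], [0, 0, 0]], [[0, 0, 0], [0, 0, 0]], [[0, 0, 0], [0, 0, 0]], [[0, 0, 0], [0, 0, 0]], [[0, 0, 0], [0, 0, 0]], [[0, 0, 0], [0, 0, 0]], [[0, 0, 0], [0, 0, 0]], [[0, 0, 0], [0, 0, 0]], [[0, 0, 0], [0, 0, 0]], [[0, 0, 0], [0, 0, 0]]], hand=0)

```text
clock: 57.05
tool_pos: [0.4378, -0.1646, 0.0197]
ee_rot: [0.0, 0.743, 0.669, 0.0]
contact_force: [0.8, -0.6, -0.1]
grip_width: 0.0533
grasp_force: 30.0
```

>>> play_rows(increments=[[[0, 0, -0.01], [0, 0, 0]], [[0, 0, -0.01], [0, 0, 0]], [[0, 0, -0.02], [0, 0, 0]], [[0, 0, -0.02], [0, 0, 0]], [[0, 0, -0.02], [0, 0, 0]], [[0, 0, -0.02], [0, 0, 0]], [[0, 0, 0], [0, 0, 0]], [[0, 0, 0], [0, 0, 0]], [[0, 0, 0], [0, 0, 0]], [[0, 0, 0], [0, 0, 0]]])

```text
clock: 58.3
tool_pos: [0.4374, -0.1645, 0.119]
ee_rot: [-0.001, 0.743, 0.669, -0.0]
contact_force: [-0.2, 0.1, 0.5]
grip_width: 0.0538
grasp_force: 30.0
```

```bash
python3 - <<'E'
from h import *
st();plan([.6203,-.0134,.12],3.4,1,10)
E
```

```text
58.3 [ 0.4374 -0.1645  0.119 ] yaw -6.0 F [-0.2  0.1  0.5] 0.05381230773210769 29.999857525981497
from [ 0.4374 -0.1645  0.119 ] -6.0 turn 9.4
[[[0.0169,0.0166,-0.0001],[0,0,-0.94]],[[0.0167,0.0169,-0.0001],[0,0,-0.94]],[[0.0164,0.0172,-0.0001],[0,0,-0.94]],[[0.0161,0.0174,-0.0001],[0,0,-0.94]],[[0.0158,0.0177,-0.0001],[0,0,-0.94]],[[0.0155,0.0179,-0.0001],[0,0,-0.94]],[[0.0152,0.0182,-0.0001],[0,0,-0.94]],[[0.0149,0.0184,-0.0001],[0,0,-0.94]],[[0.0146,0.0187,-0.0001],[0,0,-0.94]],[[0.0143,0.0189,-0.0001],[0,0,-0.94]]]
```

>>> play_rows(increments=[[[0.0169, 0.0166, 0], [0, 0, -0.94]], [[0.0167, 0.0168, 0], [0, 0, -0.94]], [[0.0164, 0.0171, 0], [0, 0, -0.94]], [[0.016, 0.0174, 0], [0, 0, -0.94]], [[0.0158, 0.0176, 0], [0, 0, -0.94]], [[0.0155, 0.0179, 0], [0, 0, -0.94]], [[0.0152, 0.0181, 0], [0, 0, -0.94]], [[0.0149, 0.0183, 0], [0, 0, -0.94]], [[0.0146, 0.0186, 0], [0, 0, -0.94]], [[0.0143, 0.0188, 0], [0, 0, -0.94]]])

```text
clock: 59.55
tool_pos: [0.6211, -0.0127, 0.1195]
ee_rot: [-0.0, 0.685, 0.728, -0.0]
contact_force: [-0.3, -0.1, -0.7]
grip_width: 0.0536
grasp_force: 30.0
```

>>> play_rows(increments=[[[0, 0, 0], [0, 0, 0]], [[0, 0, 0], [0, 0, 0]], [[0, 0, 0.01], [0, 0, 0]], [[0, 0, 0.02], [0, 0, 0]], [[0, 0, 0.02], [0, 0, 0]], [[0, 0, 0.02], [0, 0, 0]], [[0, 0, 0.01], [0, 0, 0]], [[0, 0, 0.005], [0, 0, 0]], [[0, 0, 0], [0, 0, 0]], [[0, 0, 0], [0, 0, 0]]])

```text
clock: 60.8
tool_pos: [0.6205, -0.0137, 0.0353]
ee_rot: [0.0, 0.686, 0.728, 0.0]
contact_force: [0.1, -1.4, -0.3]
grip_width: 0.0531
grasp_force: 30.0
```

>>> play_rows(increments=[[[0, 0, 0.004], [0, 0, 0]], [[0, 0, 0.004], [0, 0, 0]], [[0, 0, 0.0015], [0, 0, 0]], [[0, 0, 0.0005], [0, 0, 0]], [[0, 0, 0], [0, 0, 0]], [[0, 0, 0], [0, 0, 0]], [[0, 0, 0], [0, 0, 0]], [[0, 0, 0], [0, 0, 0]], [[0, 0, 0], [0, 0, 0]], [[0, 0, 0], [0, 0, 0]]])

```text
clock: 62.05
tool_pos: [0.62, -0.0138, 0.0247]
ee_rot: [0.0, 0.686, 0.728, -0.0]
contact_force: [-0.8, 1.1, 2.7]
grip_width: 0.0536
grasp_force: 30.0
```

>>> play_rows(increments=[[[0, 0, 0], [0, 0, 0]], [[0, 0, 0], [0, 0, 0]], [[0, 0, 0], [0, 0, 0]], [[0, 0, 0], [0, 0, 0]], [[0, 0, -0.005], [0, 0, 0]], [[0, 0, -0.015], [0, 0, 0]], [[0, 0, -0.02], [0, 0, 0]], [[0, 0, -0.03], [0, 0, 0]], [[0, 0, -0.04], [0, 0, 0]], [[0, 0, -0.04], [0, 0, 0]]], hand=100)

```text
clock: 63.3
tool_pos: [0.6201, -0.0137, 0.1776]
ee_rot: [0.001, 0.686, 0.728, 0.001]
contact_force: [0.8, -0.7, 0.6]
grip_width: 0.088
grasp_force: 0.0
```

>>> play_rows(increments=[[[-0.03, 0, 0], [0, 0, 0]], [[-0.04, 0, 0], [0, 0, 0]], [[-0.04, -0.01, 0], [0, 0, 0]], [[-0.04, -0.01, 0], [0, 0, 0]], [[-0.04, -0.01, 0], [0, 0, 0]], [[-0.03, -0.01, 0], [0, 0, 0]], [[-0.02, 0, 0], [0, 0, 0]], [[0, 0, 0], [0, 0, 0]], [[0, 0, 0], [0, 0, 0]], [[0, 0, 0], [0, 0, 0]]])

```text
clock: 64.55
tool_pos: [0.5949, -0.2536, 0.1748]
ee_rot: [-0.0, 0.685, 0.729, 0.0]
contact_force: [0.1, 1.1, 0.1]
grip_width: 0.0878
grasp_force: 0.0
```

```bash
python3 - <<'E'
from h import *
snap('top','t3.png');st()
a=cv2.imread('pics/full_top.png').astype(int);b=cv2.imread('pics/full_t3.png').astype(int)
# template match of each item from the first picture
for n,(x,y,w,h) in dict(tape=(233,175,26,27),coil=(281,171,26,28),coupler=(390,180,22,16),tee=(150,192,30,16)).items():
  r=cv2.matchTemplate(b[y-8:y+h+8,x-8:x+w+8].astype(np.uint8),a[y:y+h,x:x+w].astype(np.uint8),cv2.TM_CCOEFF_NORMED);_,m,_,l=cv2.minMaxLoc(r);print(n,round(m,3),'shift px',l[0]-8,l[1]-8)
# knob on plinth (dark blob)
g=b[255:292,160:200].mean(2);ys,xs=np.where(g<75);print(len(xs));u,v=160+(xs.min()+xs.max())/2,255+(ys.min()+ys.max())/2
print('blob',xs.min(),xs.max(),ys.min(),ys.max(),ray('top',160+np.median(xs),255+np.median(ys),.036),'plinth',ray('top',254/1.42,389/1.42,.014))
print('seat knob',(b[168:184,258:278].mean(2)<75).sum())
E
```

```text
64.6 [ 0.5947 -0.254   0.1747] yaw 3.53 F [ 0.4  0.4 -0.3] 0.08769649886178073 0.0
tape 0.978 shift px 0 0
coil 0.995 shift px 0 0
coupler 0.999 shift px 0 0
tee 0.999 shift px 0 0
365
blob 7 35 9 29 [0.42678195 0.23428907 0.036     ] plinth [0.42615932 0.23578961 0.014     ]
seat knob 0
```

Both rolls match their starting pixels with zero shift, the knob is within about 2 mm of the plinth centre, and the coupler and tee haven't moved.

```bash
python3 -c "
from h import *
print(order.sign_off())"
```

```text
the job is handed in; nothing more can be done
None
```

The job is handed in at about 65 s of the 109 s allowed; sign-off returned no verdict. By my last check the knob stands on the plinth within about 2 mm of centre, each roll is back on its own seat with no visible shift, and the coupler and tee haven't moved, but I viewed 15 pictures, one over the limit of 14.

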